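Shingle heat-spreader plates in a tray

ROBOT

A 7-joint arm with a two-finger parallel gripper is mounted at the origin on the work surface. World frame = base frame: x ahead of the robot, y to its left, z up, the work surface at z = 0. Lengths are in m, angles in rad, forces in N, time in s.
With the tool pointing down it reaches from about 0.4 to 0.85 m from the base axis. Payload 10.4 kg.
Tool frame: the origin (TCP) lies between the finger pads; the fingertips stand manip.finger_overhang ahead of it and the grasp point (between the pads) lies 11 mm behind it (manip.finger_overhang is the distance from the TCP to the fingertips, in m); x points along the fingers, z is the direction in which the jaws open and shut, and the axes are right-handed (so a half turn about x gives the same grasp; the last joint's range is limited). The gripper opens to 85 mm and grips with 20 to 120 N. Pads are 22 mm wide; open, the fingers measure 114 mm over their backs; the gripper's body (76 mm by 85 mm) begins 54 mm behind the grasp point. The pads swing forward as they close: fully open they stand 13 mm farther back than shut.
Start: joints at [-0.023, 0.332, -0.065, 1.46, 0.022, 1.35, -0.088], TCP at [0.625, 0, 0.239] pointing down, gripper open.
Joint ranges: [-2.6, 2.6], [-0.5, 2.12], [-1.47, 1.34], [0.16, 2.42], [-1.27, 4.41], [0.06, 2.06], [-2.6, 2.6]. Speed limits (rad/s): [2.22, 2.22, 2.79, 2.79, 3.14, 3.14, 3.14].

INTERFACE

Orientations are given as a unit quaternion [x, y, z, w].
In Python, from workcell import get_obs, camera, workorder, manip gives the robot as it stands. The module is installed in compiled form; this text tells all that it offers.
- The arm moves only by the tool play_rows, never from a script. Its argument "increments" is text: rows parted by semicolons, each of 4 numbers parted by spaces: the shift along the tool's x, y, z in m, then the turn about the tool's x in rad. A call has 1 to 20 rows; each row shifts and turns the pose as measured when the row begins, along the tool's axes as they then stand; what a row does not reach is not made up. A row lasts 1/10 s, in which the tool goes at most 50 mm and 8.59 degrees, less where a joint would pass 70% of its speed; a pose out of reach is approached as far as the arm can. A call is refused whole if a number of a shift passes 0.05 or a number of a turn 0.15, either way. A call with a gripper value outside its range is refused whole. "hand" is the gripper command: -1 is fully open, 1 is shut, values between are in proportion, set as the call begins (left out, the last holds). The fingers move at their own pace and stop on an object; "squeeze" is the grip in N (left out, the last holds). Time passes only in rows, so rows that do not move let the fingers close. It gives the time, the measured TCP pose, the force and the opening at its end, in the units of the state.
- get_obs(): the state, without advancing time (a new reading comes with each control period).
- camera(name): name is "scene" or "side" or "wrist"; returns a dict with "img" (400x640x3 uint8, blue, green, red), "fov_y" (degrees; the focal length in pixels is half the picture's height over the tangent of half this angle, whatever the lens; pixels are square), "cx", "cy" (the principal point, pixels), "R" (3x3) and "t" (3): a world point X has camera coordinates R X + t; the wrist camera has in their place "tool_from_camera" (4x4, takes a point from camera to tool coordinates, whose origin is the TCP and whose axes are the tool frame's). Camera axes: x right, y down, z forward; pixel columns grow to the right and rows downward; lengths in m; the calibration is good to about 2 mm. A picture is of the moment at which its call begins: read the wrist's pose just before it. There is no depth.
- workorder.hand_in(): hands the job in, once; it reports no verdict.
The state is a dict: "clock": time; "joint_pos": joint angles; "joint_velocities": joint speeds; "tau": joint torques, N m; "position": TCP position; "ee_rot": TCP orientation; "ft_force": force on the tool from outside, world axes, zero at the start; "torque": the same for the moment, N m; "grip_width": opening from 0.0 (shut) to 1.0 (fully open).
Only numpy, scipy, OpenCV 4.12 (cv2) and the standard library are available. Lean on these libraries where they do the work, as an engineer would, in place of code of your own. Each camera call takes 0.05 s, during which the arm holds its last target.

TASK

Lay the three other spreader plates in the blue tray behind the widest plate, which already lies at its head and stays where it is, as one shingled row straight along the white centre line: in order of falling width, each with its back end lying on top of the plate before, overlapping it by about 28 mm, and its front end down on the tray floor. One plate sits flush in the brown nest, where fingers cannot get at it: press the nest's black key fully down so that the knockout rod lifts the plate out. Leave the bottle, the tin and the screwdriver where they are.

Things in the scene. Friction and masses are not known exactly. Their poses are not given: they have to be found in the camera images.
- tray_floor (a point): shallow blue tray, fixed; inside 250 mm (own x) by 124 mm (own y), floor 4 mm thick, walls 5 mm thick, tops 8 mm above the floor. This point: centre of the inner floor, on its upper face. x runs along the white centre line from the head (cross-line, where the widest plate lies) to the free end; the row grows to +x; z up.
- plate58_mid (a point): widest plate, 58 mm wide (own y), lying flat at the tray's head; the plates are all 70 mm long (own x) and 6 mm thick, aluminium, with square ends, alike either way round; 66 g. This point: its centre, half-way up.
- plate50_mid (a point): plate 50 mm wide (own y), lying flat on the bench; the plates are all 70 mm long (own x) and 6 mm thick, aluminium, with square ends, alike either way round; 57 g. This point: its centre.
- plate42_mid (a point): plate 42 mm wide (own y), lying in the pocket of the nest, its top flush with the nest's top; the plates are all 70 mm long (own x) and 6 mm thick, aluminium, with square ends, alike either way round; 48 g. This point: its centre.
- plate34_mid (a point): narrowest plate, 34 mm wide (own y), lying flat on the bench; the plates are all 70 mm long (own x) and 6 mm thick, aluminium, with square ends, alike either way round; 39 g. This point: its centre.
- nest_top (a point): brown nest block, fixed, 30 mm high, 80 mm wide (own y), from 95 mm behind (-x) to 50 mm ahead (+x) of this point, which is the centre of the pocket's mouth, on the block's top face. The pocket is 72 by 44 mm and 6 mm deep; in its floor is the head of the knockout rod, 28 by 22 mm.
- key_top (a point): centre of the top face of the round black key, 26 mm across, on the nest 70 mm to -x of the pocket's centre; its top stands 25 mm above the nest's top when up. Pushed straight down it drives the knockout rod up by as much.
- key (a joint): travel of the key: 0 up, 0.014 fully down (m). It takes about 4 N, and key and rod stay where they are left. Fully down, the plate is lifted level, its underside 8 mm above the nest's top.
- bottle_mid (a point): pale plastic bottle, 56 mm across and 130 mm high; bystander. This point: its centre.
- tin_mid (a point): small grey screw jar, 48 mm across and 45 mm high, standing near the loose plates; bystander. This point: its centre.
- driver: screwdriver, 160 mm long, lying along its own x, about 25 mm high; bystander.
There are look-alikes about, which are no part of the job. Leave any turquoise or yellow look-alike of the part that bears plate34_mid alone.

How it is judged:
By the outcome, as a careful person would: the job done as asked, in the order asked, and still so for the second after the job is handed in, with the robot touching nothing.
It also fails if it takes over 70 s, if anything falls off the work surface, if the arm or the gripper's body presses on something with over 40 N, if the wrist force passes 120 N, or if a joint passes its speed limit or range.

## Working session

There is one attempt and no reset: what is moved stays moved. The work goes in short steps, Python scripts to look and compute and a tool call to move; the robot and the scene stay as the last step left them, time stands still between calls to the robot, and variables do not carry over. Pictures are saved under pics/ and viewed, and the job is handed in when it is done.

Besides the shell and the picture viewer there is one more tool, called after ">>>" as a command line: name --argument value ..., lists and objects as JSON in quotes. play_rows: Moves the arm, as the interface text tells. Its arguments: {"type":"object","properties":{"increments":{"type":"string"},"hand":{"type":"number"},"squeeze":{"type":"number"}},"required":["increments"]}

```bash
mkdir -p pics; ls; cat > h.py <<'E'
import numpy as np, cv2
from workcell import get_obs, camera, workorder, manip
def snap(n,f):
    c=camera(n); cv2.imwrite('pics/'+f,c['img']); return c
E
python3 - <<'E'
from h import *
import pickle
o=get_obs(); print(o, manip.finger_overhang)
d={}
for n in ['scene','side','wrist']:
    c=snap(n,n+'0.png'); d[n]=c
    print(n,{k:v for k,v in c.items() if k!='img'})
pickle.dump((o,d),open('d0.pkl','wb'))
E
```

```text
pics
{'clock': 0.0, 'joint_pos': array([-0.02266765,  0.33288155, -0.06467385,  1.4609634 ,  0.02162126,
        1.34988674, -0.08851241]), 'joint_velocities': array([-1.14656106e-03,  2.66666812e-04,  1.36971365e-03,  1.00103339e-03,
       -1.76305378e-05, -4.00781711e-04, -2.47249223e-03]), 'tau': array([ 4.98105128e-04, -6.25449800e+01,  4.97091911e-02, -3.91610491e+01,
        1.63588714e-02,  9.83294769e-03, -6.01235030e-06]), 'position': array([6.24631027e-01, 1.45711089e-05, 2.38499273e-01]), 'ee_rot': array([-5.41230019e-05,  7.07615688e-01, -1.40626396e-05,  7.06597505e-01]), 'ft_force': array([-0.16018251,  0.94905884, -0.05681569]), 'torque': array([-0.03439504,  0.01733233,  0.00183893]), 'grip_width': 0.9982516168373101} 0.008
scene {'fov_y': 55.76638817329012, 'cx': 324.4183097792469, 'cy': 199.2880074828922, 'R': array([[-0.11525275,  0.99323619,  0.01409505],
       [ 0.59460395,  0.08034916, -0.79999385],
       [-0.79571537, -0.08382052, -0.59984262]]), 't': array([ 0.14617425, -0.27918647,  1.27788116])}
side {'fov_y': 52.72294268218369, 'cx': 318.90692401116723, 'cy': 196.54347373758586, 'R': array([[-0.92151135, -0.3879056 , -0.01860335],
       [-0.22522499,  0.57284287, -0.78811468],
       [ 0.31637089, -0.72206668, -0.61524724]]), 't': array([0.48985288, 0.22446156, 0.62592651])}
wrist {'fov_y': 58.33100365132777, 'cx': 322.7448810531583, 'cy': 199.21659720598885, 'tool_from_camera': array([[-2.21917854e-04, -3.08761315e-01,  9.51139528e-01,
        -1.33440095e-01],
       [-6.47337810e-04, -9.51139307e-01, -3.08761395e-01,
         7.84117049e-02],
       [ 9.99999766e-01, -6.84228245e-04,  1.12019202e-05,
         7.13124846e-04],
       [ 0.00000000e+00,  0.00000000e+00,  0.00000000e+00,
         1.00000000e+00]])}
```

View pics/scene0.png

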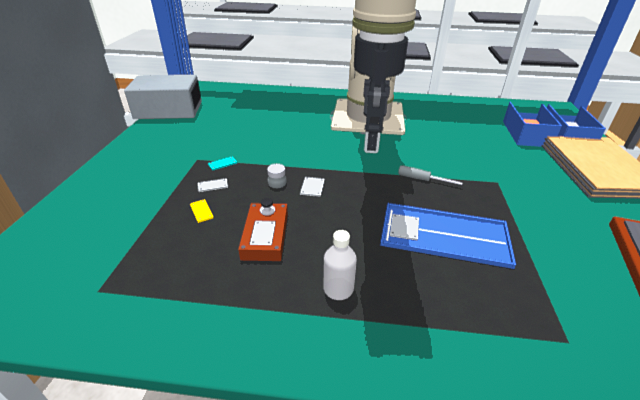

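View pics/side0.png

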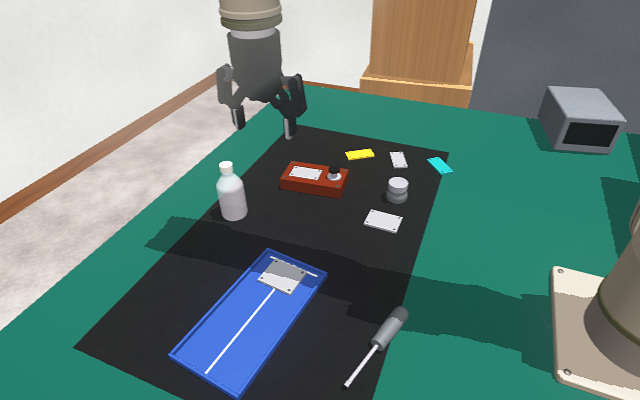

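View pics/wrist0.png

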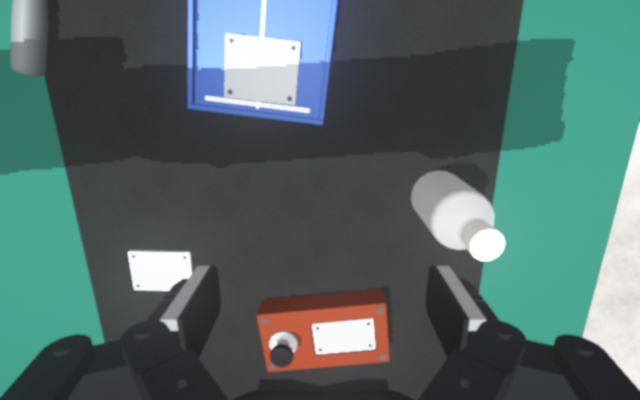

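Candidates for plate34: white (212,185), yellow (202,210), turquoise (222,162) in scene; the white one matches. White (312,186) is plate50, and (263,233) is plate42 in the nest. Now close crops.

```bash
cat >> h.py <<'E'
def crop(img,x0,y0,w,h,s,f):
    c=cv2.resize(img[y0:y0+h,x0:x0+w],None,fx=s,fy=s,interpolation=cv2.INTER_CUBIC)
    for i in range(0,w,10):
        cv2.line(c,(i*s,0),(i*s,6 if i%50 else 14),(0,0,255),1)
        if (x0+i)%20==0: cv2.putText(c,str(x0+i),(i*s,22),0,.35,(0,255,255),1)
    for j in range(0,h,10):
        cv2.line(c,(0,j*s),(6,j*s),(0,0,255),1)
        if (y0+j)%20==0: cv2.putText(c,str(y0+j),(8,j*s+4),0,.35,(0,255,255),1)
    cv2.imwrite('pics/'+f,c)
E
python3 - <<'E'
from h import *
import pickle
o,d=pickle.load(open('d0.pkl','rb'))
S=d['scene']['img'];D=d['side']['img'];W=d['wrist']['img']
crop(S,180,150,160,120,5,'s_l.png')
crop(S,370,190,160,90,5,'s_t.png')
crop(D,270,140,190,110,4,'d_l.png')
crop(D,160,240,180,160,4,'d_t.png')
E
```

```text
(no output)
```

View pics/s_l.png

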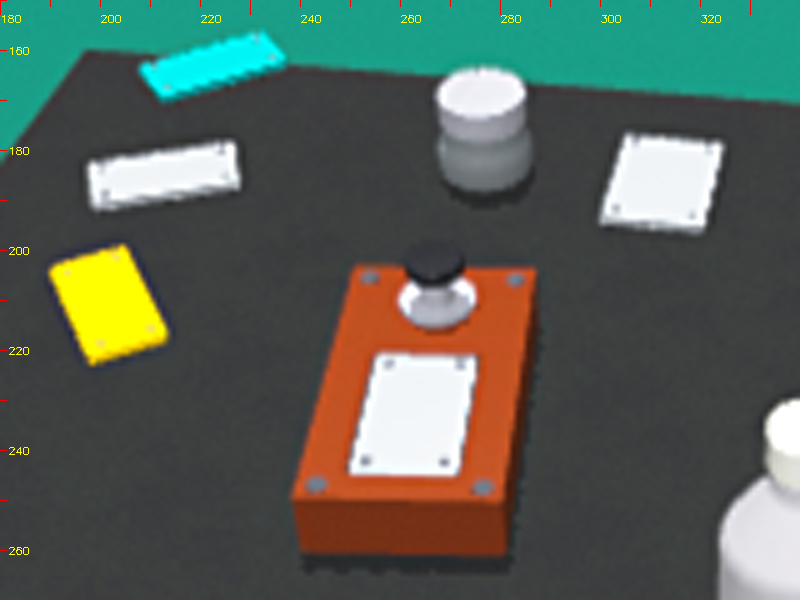

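View pics/s_t.png

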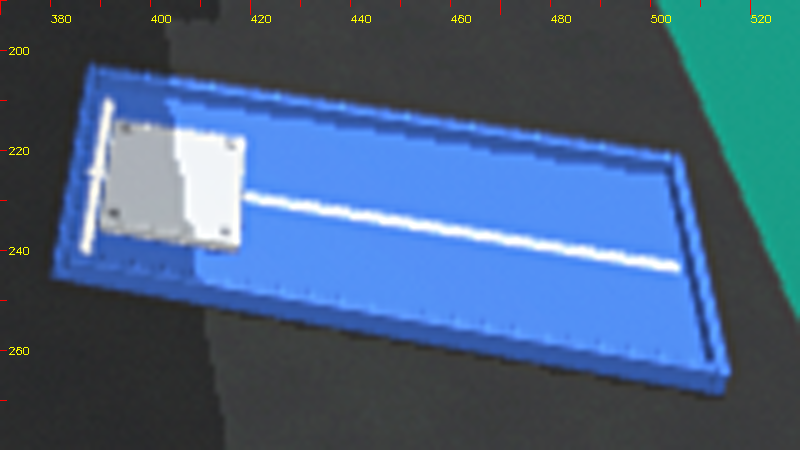

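View pics/d_l.png

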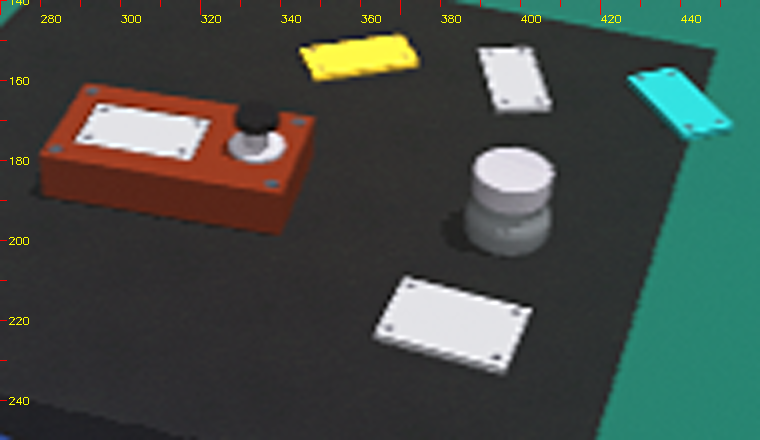

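View pics/d_t.png

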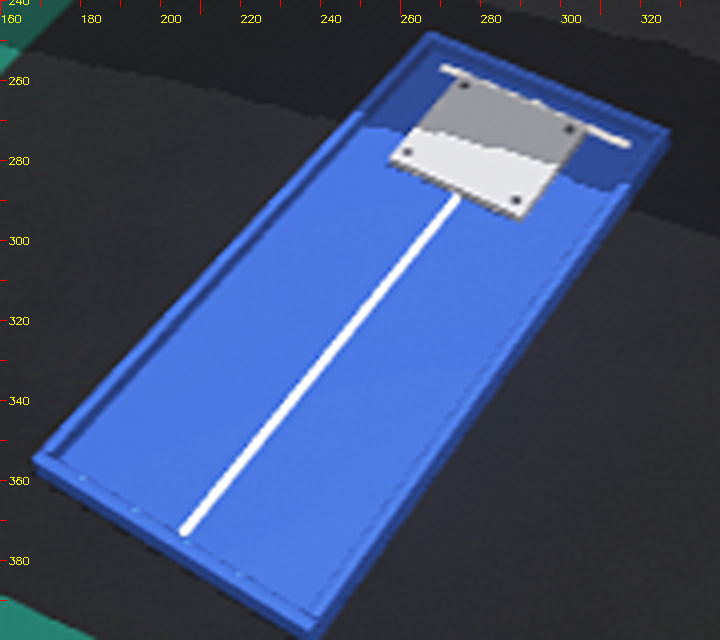

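```bash
cat >> h.py <<'E'
from scipy.optimize import least_squares
def proj(c,X):
    f=200/np.tan(np.radians(c['fov_y']/2)); X=np.atleast_2d(X)
    p=X@c['R'].T+c['t']; return np.c_[f*p[:,0]/p[:,2]+c['cx'],f*p[:,1]/p[:,2]+c['cy']]
def ray(c,u,z):
    f=200/np.tan(np.radians(c['fov_y']/2)); d=c['R'].T@np.array([(u[0]-c['cx'])/f,(u[1]-c['cy'])/f,1]); o=-c['R'].T@c['t']
    return o+d*(z-o[2])/d[2]
def rect(p,L,W,z,off=(0,0)):
    q=np.array([[-L/2,-W/2],[L/2,-W/2],[L/2,W/2],[-L/2,W/2]])+off
    R=np.array([[np.cos(p[2]),-np.sin(p[2])],[np.sin(p[2]),np.cos(p[2])]])
    return np.c_[q@R.T+p[:2],np.full(4,z)]
def fit(views,L,W,z,off=(0,0)):
    # views: list of (cam,4px unordered) 
    best=None
    c0=np.mean([ray(c,u,z) for c,px in views for u in px],0)
    for y in np.arange(0,2*np.pi,np.pi/8):
        def r(p):
            out=[]
            for c,px in views:
                m=proj(c,rect(p,L,W,z,off)); D=np.linalg.norm(m[:,None]-np.array(px)[None],axis=2)
                k=D.argmin(0); out.append((m[k]-px).ravel())
                k=D.argmin(1); out.append((m-np.array(px)[k]).ravel())
            return np.concatenate(out)
        s=least_squares(r,[c0[0],c0[1],y])
        if best is None or s.cost<best.cost-1e-6: best=s
    return best.x,np.sqrt(np.mean(best.fun**2))
E
python3 - <<'E'
from h import *
import pickle
o,d=pickle.load(open('d0.pkl','rb'))
S,D=d['scene'],d['side']
sl=lambda P:np.array(P)/5+[180,150]; st=lambda P:np.array(P)/5+[370,190]
dl=lambda P:np.array(P)/4+[270,140]; dt=lambda P:np.array(P)/4+[160,240]
I={'p34':(sl([(88,161),(235,142),(240,185),(95,205)]),dl([(479,48),(530,48),(550,105),(497,108)]),.07,.034,.006),
'p50':(sl([(625,134),(723,142),(707,228),(600,219)]),dl([(405,277),(531,309),(505,369),(374,335)]),.07,.05,.006),
'p42':(sl([(375,353),(477,355),(459,474),(348,473)]),dl([(96,104),(210,120),(191,159),(77,141)]),.07,.042,.03),
'nest':(sl([(353,268),(537,268),(505,499),(293,497)]),dl([(86,84),(315,118),(287,190),(40,152)]),.145,.08,.03),
'tray':(st([(90,65),(682,153),(729,371),(52,272)]),dt([(430,32),(669,132),(314,634),(34,458)]),.26,.134,.012),
'p58':(st([(113,119),(245,137),(239,244),(100,230)]),dt([(455,77),(586,125),(524,212),(390,157)]),.07,.058,.010)}
for n,(a,b,L,W,z) in I.items():
    for t,v in (('both',[(S,a),(D,b)]),('S',[(S,a)]),('D',[(D,b)])):
        x,e=fit(v,L,W,z); print(n,t,x.round(4),round(np.degrees(x[2])%180,1),'rms',e.round(2))
print('line',[ray(S,u,.004).round(4) for u in st([(245,196),(680,267)])],[ray(D,u,.004).round(4) for u in dt([(458,196),(183,532)])])
print('jar',ray(S,sl((481,93)),.045),ray(D,dl((513,172)),.045))
print('key',ray(S,sl((435,262)),.055),ray(D,dl((257,117)),.055))
print('bottle',ray(S,(341,238),.13),ray(D,(227,167),.13))
E
```

```text
p34 both [ 0.4658 -0.3701 -1.1592] 113.6 rms 0.45
p34 S [ 0.4666 -0.3702  1.9692] 112.8 rms 0.5
p34 D [ 0.4651 -0.3684  1.9892] 114.0 rms 0.17
p50 both [ 0.4371 -0.125  -0.0106] 179.4 rms 0.45
p50 S [ 0.439  -0.1253 -0.002 ] 179.9 rms 0.43
p50 D [ 0.4366 -0.1242 -0.0177] 179.0 rms 0.15
p42 both [ 0.6477 -0.1965  0.1216] 7.0 rms 0.39
p42 S [ 0.6483 -0.1967  0.1163] 6.7 rms 0.25
p42 D [ 0.6465 -0.1948  0.1351] 7.7 rms 0.25
nest both [ 0.6248 -0.1991  0.1159] 6.6 rms 0.45
nest S [ 0.6254 -0.1988  0.1136] 6.5 rms 0.25
nest D [ 0.6244 -0.1992  0.1208] 6.9 rms 0.54
tray both [0.5721 0.1778 1.458 ] 83.5 rms 1.04
tray S [0.5757 0.1773 1.4645] 83.9 rms 0.89
tray D [0.5709 0.1779 1.4546] 83.3 rms 0.67
p58 both [ 0.5654  0.0926 -0.0788] 175.5 rms 0.68
p58 S [ 0.5676  0.0925 -0.0942] 174.6 rms 0.54
p58 D [ 0.5646  0.0928 -0.0678] 176.1 rms 0.52
line [array([0.5666, 0.1237, 0.004 ]), array([0.588 , 0.2994, 0.004 ])] [array([0.5656, 0.1218, 0.004 ]), array([0.5869, 0.2978, 0.004 ])]
jar [ 0.43308899 -0.21627406  0.045     ] [ 0.4307092  -0.21260723  0.045     ]
key [ 0.58196666 -0.20258222  0.055     ] [ 0.57597191 -0.19800641  0.055     ]
bottle [ 0.75311903 -0.03496775  0.13      ] [ 0.7365948  -0.02525358  0.13      ]
```

```bash
python3 - <<'E'
from h import *
import pickle
o,d=pickle.load(open('d0.pkl','rb'))
S,D=d['scene'],d['side']
st=lambda P:np.array(P)/5+[370,190]; dt=lambda P:np.array(P)/4+[160,240]
th=np.radians(83.1);ux=np.array([np.cos(th),np.sin(th)]);uy=np.array([-ux[1],ux[0]])
def show(n,A,B,z):
    for c,P in((S,A),(D,B)):
        for p in P:
            X=ray(c,p,z); v=X[:2]-[0.5768,0.2107]; print(n,X.round(4),'tray-dir xy',(v@ux).round(4),(v@uy).round(4))
show('p58',st([(113,119),(245,137),(239,244),(100,230)]),dt([(455,77),(586,125),(524,212),(390,157)]),.010)
show('tray',st([(90,65),(682,153),(729,371),(52,272)]),dt([(430,32),(669,132),(314,634),(34,458)]),.012)
show('cross',st([(109,98),(85,255)]),dt([(441,67),(629,145)]),.004)
E
```

```text
p58 [0.5285 0.0676 0.01  ] tray-dir xy -0.1479 0.0308
p58 [0.5335 0.1254 0.01  ] tray-dir xy -0.0899 0.0328
p58 [0.6045 0.1171 0.01  ] tray-dir xy -0.0896 -0.0387
p58 [0.6034 0.0601 0.01  ] tray-dir xy -0.1463 -0.0445
p58 [0.5972 0.0636 0.01  ] tray-dir xy -0.1436 -0.0379
p58 [0.5275 0.0677 0.01  ] tray-dir xy -0.1479 0.0318
p58 [0.5321 0.1229 0.01  ] tray-dir xy -0.0925 0.0338
p58 [0.6015 0.1178 0.01  ] tray-dir xy -0.0893 -0.0357
tray [0.4923 0.0578 0.012 ] tray-dir xy -0.1619 0.0655
tray [0.5217 0.3151 0.012 ] tray-dir xy 0.097 0.0672
tray [0.6547 0.2981 0.012 ] tray-dir xy 0.0961 -0.0668
tray [0.6335 0.04   0.012 ] tray-dir xy -0.1627 -0.0768
tray [0.6214 0.0434 0.012 ] tray-dir xy -0.1607 -0.0644
tray [0.4901 0.0591 0.012 ] tray-dir xy -0.1609 0.0679
tray [0.5192 0.3143 0.012 ] tray-dir xy 0.096 0.0697
tray [0.6526 0.2979 0.012 ] tray-dir xy 0.0957 -0.0647
cross [0.5056 0.0671 0.004 ] tray-dir xy -0.1511 0.0534
cross [0.6129 0.0544 0.004 ] tray-dir xy -0.1508 -0.0546
cross [0.6097 0.0555 0.004 ] tray-dir xy -0.1501 -0.0513
cross [0.5068 0.0666 0.004 ] tray-dir xy -0.1515 0.0522
```

```bash
cat >> h.py <<'E'
from scipy.spatial.transform import Rotation as Ro
def wcam(c,o):
    T=np.eye(4);T[:3,:3]=Ro.from_quat(o['ee_rot']).as_matrix();T[:3,3]=o['position']
    M=np.linalg.inv(T@c['tool_from_camera']); c=dict(c);c['R']=M[:3,:3];c['t']=M[:3,3];return c
E
python3 - <<'E'
from h import *
import pickle
o,d=pickle.load(open('d0.pkl','rb'))
crop(d['wrist']['img'],180,0,165,130,4,'w_t.png')
crop(d['wrist']['img'],110,230,190,145,4,'w_l.png')
E
```

```text
(no output)
```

View pics/w_t.png

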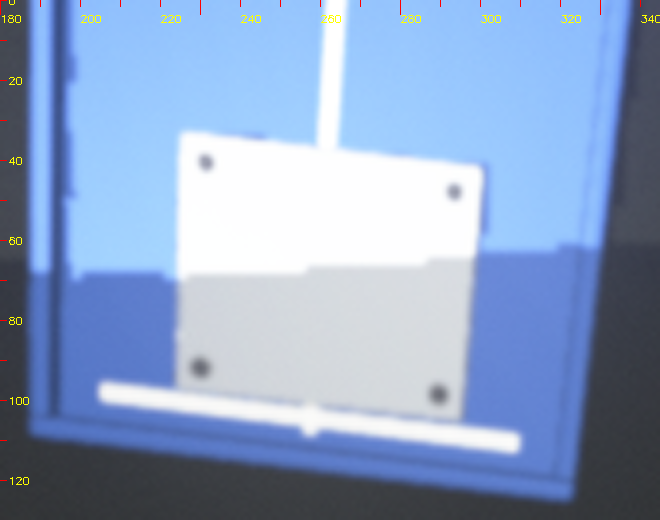

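View pics/w_l.png

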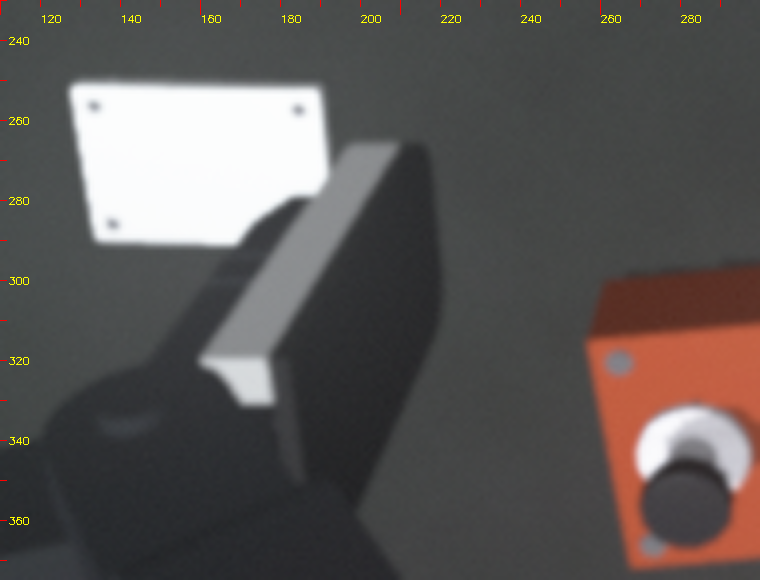

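```bash
python3 - <<'E'
from h import *
import pickle
o,d=pickle.load(open('d0.pkl','rb'))
w=wcam(d['wrist'],o)
t=lambda P:np.array(P)/4+[180,0]; l=lambda P:np.array(P)/4+[110,230]
P=np.array([ray(w,u,.010) for u in t([(180,131),(483,165),(461,420),(176,388)])]); print(P.round(4))
print('sides',[np.linalg.norm(P[i]-P[(i+1)%4]).round(4) for i in range(4)])
print('tray bot corners',ray(w,t((30,434)),.012),ray(w,t((572,499)),.012))
print('line',ray(w,t((328,148)),.004),ray(w,t((338,0)),.004), 'tick',ray(w,t((310,422)),.004))
print('cross',ray(w,t((98,392)),.004),ray(w,t((520,442)),.004))
P=np.array([ray(w,u,.006) for u in l([(70,86),(322,87),(94,241)])]); print('p50',P.round(4),(P[1]+P[2])/2)
print('key',ray(w,l((685,501)),.055))
print('nestcorner',ray(w,l((587,342)),.03))
E
```

```text
[[0.5349 0.1225 0.01  ]
 [0.6047 0.1152 0.01  ]
 [0.5982 0.0578 0.01  ]
 [0.5291 0.0654 0.01  ]]
sides [np.float64(0.0702), np.float64(0.0577), np.float64(0.0695), np.float64(0.0574)]
tray bot corners [0.49305008 0.0546968  0.012     ] [0.62532255 0.03901155 0.012     ]
line [0.56792815 0.11951767 0.004     ] [0.57185755 0.15053365 0.004     ] tick [0.56013993 0.05703396 0.004     ]
cross [0.50811146 0.06425056 0.004     ] [0.61233362 0.05216522 0.004     ]
p50 [[ 0.4048 -0.1023  0.006 ]
 [ 0.4758 -0.1027  0.006 ]
 [ 0.4033 -0.1524  0.006 ]] [ 0.43958799 -0.12753947  0.006     ]
key [ 0.58003495 -0.20216358  0.055     ]
nestcorner [ 0.55094617 -0.16971404  0.03      ]
```

>>> play_rows --increments "0.02 -0.025 -0.035 0;0.02 -0.025 -0.035 0;0.02 -0.025 -0.035 0;0.02 -0.025 -0.035 0;0.02 -0.025 -0.035 0;0 0 0 0.14;0 0 0 0.14;0 0 0 0.14;0 0 0 0.14;0 0 0 0.14;0 0 0 0.14;0 0 0 0.14;0 0 0 0.14;0 0 0 0.14;0 0 0 0.14;0 0 0 0.14;0 0 0 0.03;0 0 0 0" --hand -0.5

```text
clock: 1.95
position: [0.4376, -0.1285, 0.1298]
ee_rot: [-0.515, -0.486, 0.517, -0.481]
ft_force: [0.1, -0.2, 0.2]
grip_width: 0.747
```

```bash
cat >> h.py <<'E'
def st():
    o=get_obs(); R=Ro.from_quat(o['ee_rot']).as_matrix()
    print('t',round(o['clock'],2),'p',o['position'].round(4),'jaw yaw',np.degrees(np.arctan2(R[1,2],R[0,2])).round(2),'x',R[:,0].round(3),'F',o['ft_force'].round(1),'w',round(o['grip_width'],3)); return o,R
def need(target,yaw=None):
    o,R=st(); d=R.T@(np.array(target)-o['position'])
    y=np.degrees(np.arctan2(R[1,2],R[0,2])); print('shift',d.round(4),'turn',None if yaw is None else round(float(-np.radians((yaw-y+180)%360-180)),4))
E
python3 - <<'E'
from h import *
import pickle
o,R=st(); c=snap('wrist','w1.png'); pickle.dump((o,c),open('w1.pkl','wb'))
E
```

```text
t 1.95 p [ 0.4376 -0.1285  0.1298] jaw yaw -93.72 x [-0.009  0.003 -1.   ] F [ 0.1 -0.2  0.2] w 0.747
```

View pics/w1.png

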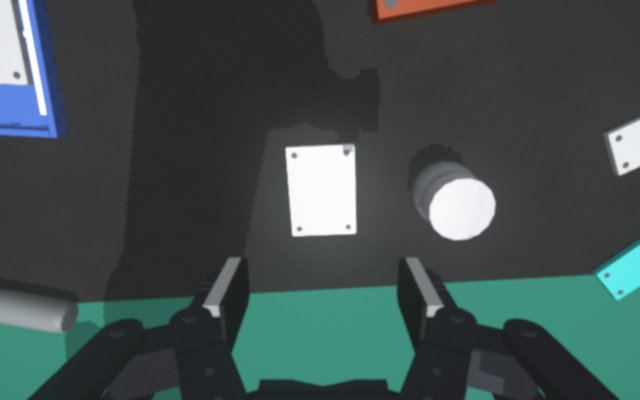

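```bash
python3 - <<'E'
from h import *
import pickle
o,c=pickle.load(open('w1.pkl','rb')); w=wcam(c,o)
crop(c['img'],270,130,110,120,5,'w1c.png')
x,e=fit([(w,[(286,147),(354,144),(356,234),(292,236)])],.07,.05,.006); print(x,np.degrees(x[2]),e)
E
```

```text
[ 0.43863661 -0.12835819 -0.02393212] -1.3712096704658239 0.40098381930121724
```

View pics/w1c.png

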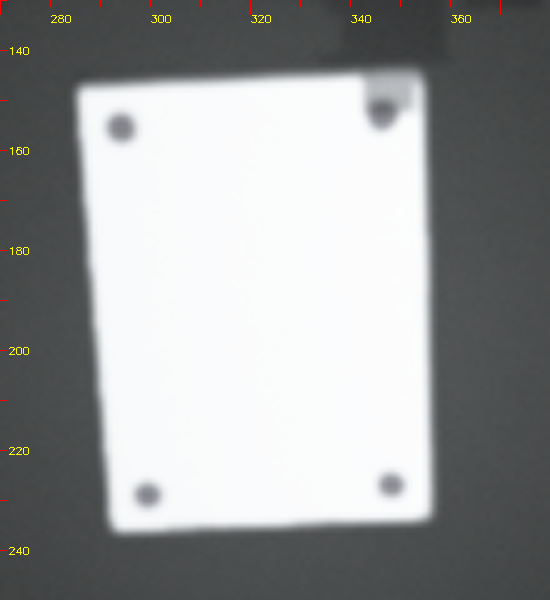

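```bash
python3 -c "
from h import *
need([.4465,-.127,.02],-91.4)"
```

```text
t 2.0 p [ 0.4376 -0.1285  0.1298] jaw yaw -93.66 x [-0.009  0.003 -1.   ] F [0.  0.4 0.7] w 0.753
shift [ 0.1097  0.0098 -0.0018] turn -0.0394
```

>>> play_rows --increments "0 0.008 -0.002 -0.038;0.03 0 0 0;0.03 0 0 0;0.025 0 0 0;0.01 0 0 0;0 0 0 0;0 0 0 0"

```text
clock: 2.7
position: [0.4466, -0.1269, 0.0334]
ee_rot: [-0.503, -0.498, 0.504, -0.494]
ft_force: [0.3, 0.1, 0.7]
grip_width: 0.749
```

```bash
python3 -c "
from h import *
need([.4465,-.127,.01],-91.4)
c=snap('side','d2.png');crop(c['img'],320,140,150,120,5,'d2c.png')
"
```

```text
t 2.7 p [ 0.4466 -0.1269  0.0334] jaw yaw -90.87 x [-0.005  0.003 -1.   ] F [0.3 0.1 0.7] w 0.749
shift [0.0234 0.     0.0001] turn 0.0093
```

View pics/d2c.png

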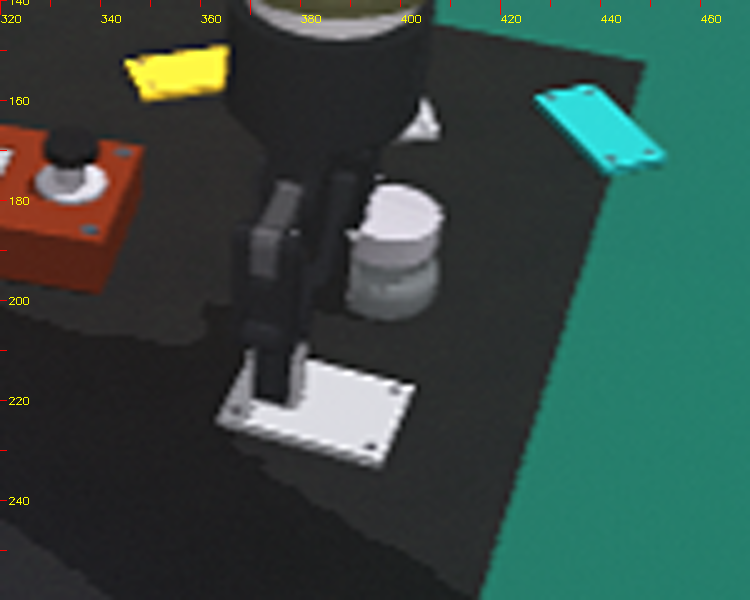

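>>> play_rows --increments "0.012 0 0 0.009;0.006 0 0 0;0.004 0 0 0;0 0 0 0"

```text
clock: 3.15
position: [0.4485, -0.1272, 0.0121]
ee_rot: [0.507, 0.494, -0.506, 0.493]
ft_force: [-0.3, -0.9, -0.5]
grip_width: 0.751
```

```bash
python3 -c "
from h import *
need([.4465,-.127,.01],-91.4)
c=snap('side','d3.png');crop(c['img'],350,190,70,50,10,'d3c.png')
"
```

```text
t 3.15 p [ 0.4485 -0.1272  0.0121] jaw yaw -91.42 x [-0.001  0.002 -1.   ] F [-0.3 -0.9 -0.5] w 0.751
shift [ 0.0021 -0.002  -0.0001] turn -0.0004
```

View pics/d3c.png

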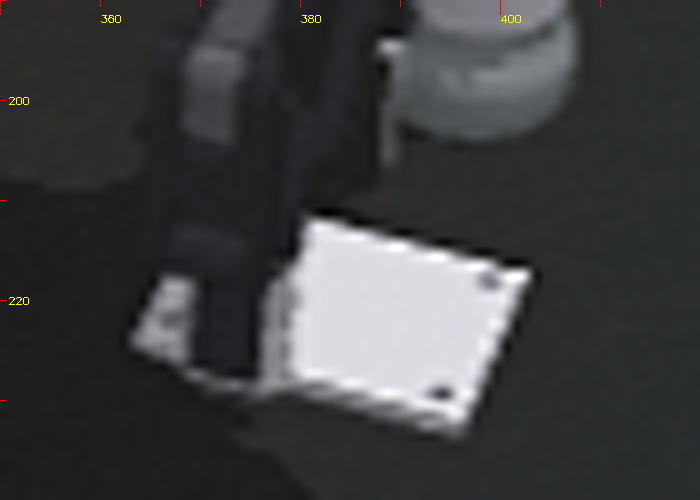

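```bash
python3 -c "
from h import *
c=camera('side')
for y in (-.095,-.088,-.0805):
  for x in (.4375,.4595): print(x,y,[proj(c,[x,y,z])[0].round(1) for z in (0,.004,.008)])
"
```

```text
0.4375 -0.095 [array([378.8, 231.2]), array([378.9, 229.8]), array([379. , 228.3])]
0.4595 -0.095 [array([368.5, 228.5]), array([368.6, 227.1]), array([368.7, 225.7])]
0.4375 -0.088 [array([377.8, 233.4]), array([377.9, 231.9]), array([378.1, 230.5])]
0.4595 -0.088 [array([367.5, 230.7]), array([367.6, 229.2]), array([367.7, 227.8])]
0.4375 -0.0805 [array([376.8, 235.7]), array([376.9, 234.3]), array([377. , 232.8])]
0.4595 -0.0805 [array([366.4, 233. ]), array([366.5, 231.5]), array([366.6, 230.1])]
```

>>> play_rows --increments "0.003 -0.002 0 0;0.003 0 0 0;0 0 0 0"

```text
clock: 3.55
position: [0.447, -0.1273, 0.0066]
ee_rot: [0.507, 0.494, -0.505, 0.494]
ft_force: [0.6, 0.5, -0.6]
grip_width: 0.749
```

>>> play_rows --increments "0 0 0 0;0 0 0 0;0 0 0 0;0 0 0 0;0 0 0 0;0 0 0 0" --hand 1 --squeeze 30

```text
clock: 4.15
position: [0.4471, -0.1273, 0.0069]
ee_rot: [0.507, 0.494, -0.505, 0.494]
ft_force: [-1.4, 0.4, 1.2]
grip_width: 0.571
```

>>> play_rows --increments "-0.005 0 0 0;-0.02 0 0 0;-0.03 0 0 0;-0.03 0 0 0;-0.02 0 0 0;0 0 0 0"

```text
clock: 4.75
position: [0.446, -0.1274, 0.1164]
ee_rot: [0.506, 0.495, -0.506, 0.493]
ft_force: [-0.0, 0.6, -1.0]
grip_width: 0.57
```

```bash
python3 -c "
from h import *
st()
c=snap('wrist','w4.png');c=snap('side','d4.png');crop(c['img'],300,100,150,120,5,'d4c.png')
"
```

```text
t 4.75 p [ 0.446  -0.1274  0.1164] jaw yaw -91.43 x [-0.001  0.002 -1.   ] F [-0.   0.6 -1. ] w 0.57
```

View pics/d4c.png

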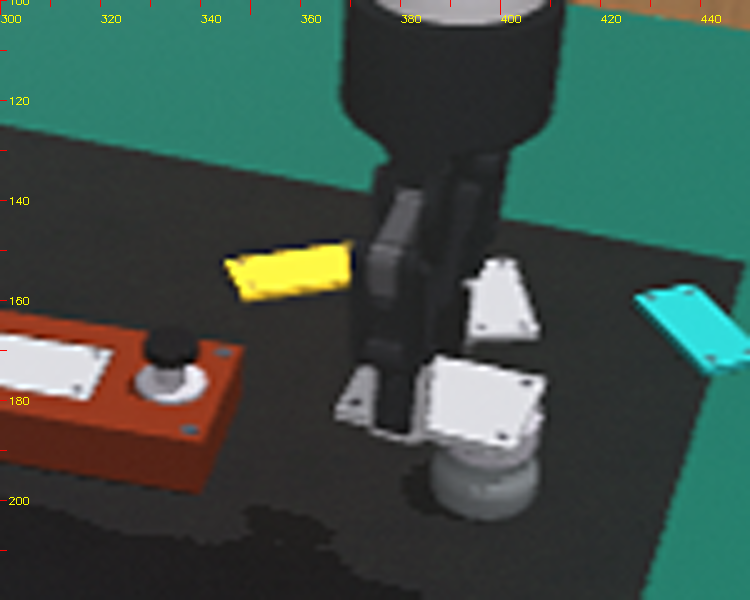

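View pics/w4.png

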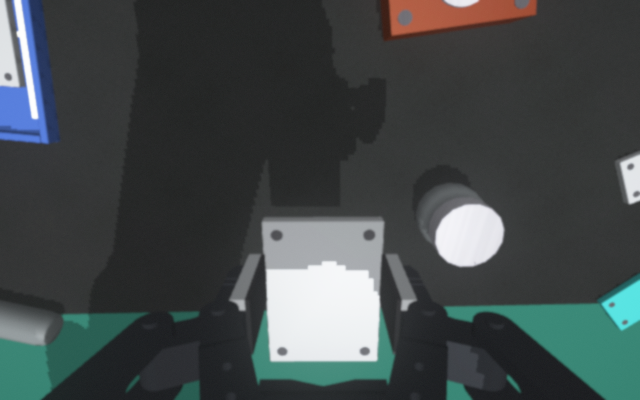

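```bash
cat >> h.py <<'E'
def heldcam(c):
    c=dict(c);M=np.linalg.inv(c['tool_from_camera']);c['R']=M[:3,:3];c['t']=M[:3,3];return c
def rayx(c,u,x):
    f=200/np.tan(np.radians(c['fov_y']/2)); d=c['R'].T@np.array([(u[0]-c['cx'])/f,(u[1]-c['cy'])/f,1]); o=-c['R'].T@c['t']
    return o+d*(x-o[0])/d[0]
E
python3 -c "
from h import *
c=heldcam(camera('wrist')); crop(c['img'],250,205,150,165,4,'w4c.png')
P=np.array([rayx(c,u,.001) for u in [(263,218),(384,218),(379,360),(270,361)]]);print(P.round(4),P.mean(0))
need([.5,0,.116],-91.4)
"
```

```text
[[ 0.001   0.0282 -0.0234]
 [ 0.001   0.0282  0.0251]
 [ 0.001  -0.0418  0.0264]
 [ 0.001  -0.0423 -0.0239]] [ 0.001      -0.00692245  0.00104471]
t 4.9 p [ 0.444 -0.127  0.113] jaw yaw -91.42 x [-0.006  0.003 -1.   ] F [ 0.4 -0.3 -0.9] w 0.572
shift [-0.003   0.0528 -0.1284] turn -0.0004
```

View pics/w4c.png

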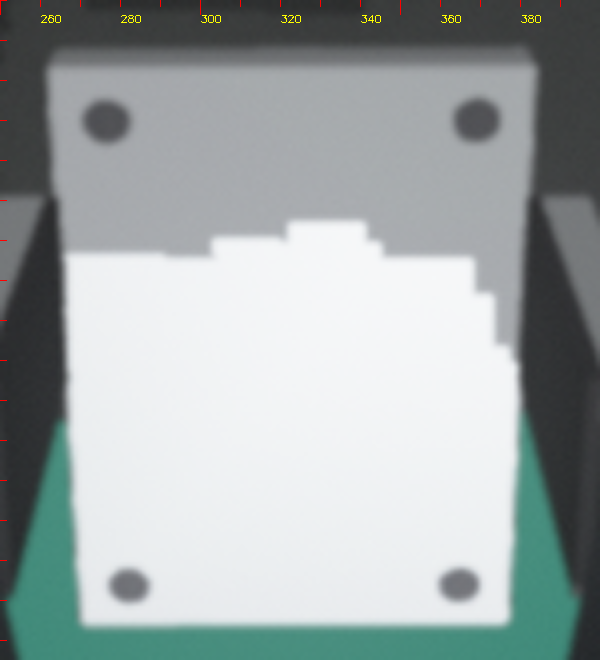

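>>> play_rows --increments "0 0.02 -0.044 0;0 0.02 -0.044 0;0 0.02 -0.044 0;0 0.02 -0.044 0;0 0.02 -0.044 0;0 0.02 -0.044 0;0 0 0 -0.145;0 0 0 -0.145;0 0 0 -0.145;0 0 0 -0.145;0 0 0 -0.145;0 0 0 -0.145;0 0 0 -0.145;0 0 0 -0.145;0 0 0 -0.145;0 0 0 -0.145;0 0 0 0;0 0 0 0"

```text
clock: 6.7
position: [0.5595, 0.1433, 0.0806]
ee_rot: [0.038, 0.724, -0.041, 0.687]
ft_force: [0.6, -0.5, -1.2]
grip_width: 0.573
```

```bash
python3 -c "
from h import *
need([.5688,.1349,.08],-6.9)
"
```

```text
t 6.7 p [0.5595 0.1433 0.0806] jaw yaw -6.39 x [-0.052 -0.001 -0.999] F [ 0.6 -0.5 -1.2] w 0.573
shift [ 0.0001 -0.0073  0.0102] turn 0.0089
```

>>> play_rows --increments "0.01 -0.004 0.005 0.009;0.01 -0.003 0.005 0;0 0 0 0;0 0 0 0"

```text
clock: 7.1
position: [0.5674, 0.1338, 0.0563]
ee_rot: [0.044, 0.725, -0.048, 0.686]
ft_force: [1.2, 0.6, -0.3]
grip_width: 0.569
```

```bash
python3 -c "
from h import *
need([.5688,.1349,.06],-6.9)
c=snap('wrist','w5.png');c=snap('scene','s5.png')
"
```

```text
t 7.1 p [0.5674 0.1338 0.0563] jaw yaw -7.45 x [-0.055 -0.001 -0.998] F [ 1.2  0.6 -0.3] w 0.569
shift [-0.0037  0.0013  0.001 ] turn -0.0096
```

View pics/w5.png

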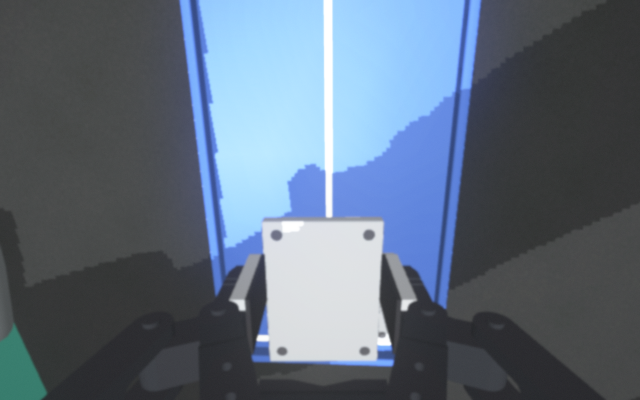

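View pics/s5.png

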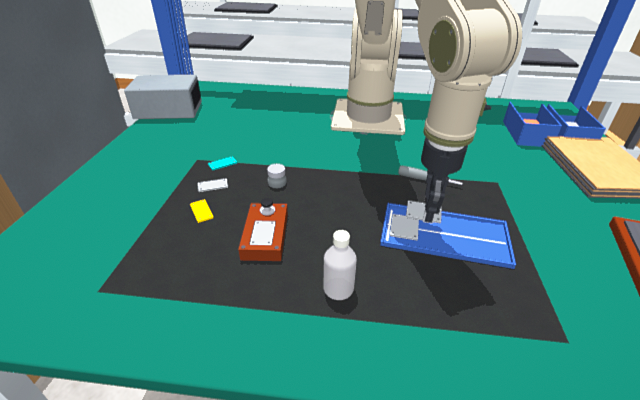

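```bash
python3 -c "
from h import *
o,R=st(); c0=camera('wrist'); w=wcam(c0,o); h=heldcam(c0)
for u in [(328,212),(328,5)]: print('line',ray(w,u,.004).round(4))
for u in [(323,221.5),(323.7,361.5)]:
  p=rayx(h,u,.001); print('plate',p.round(4),(R@p+o['position']).round(4))
crop(cv2.imread('pics/s5.png'),380,190,140,85,5,'s5c.png')
c=snap('side','d5.png');crop(c['img'],180,180,160,130,5,'d5c.png')
"
```

```text
t 7.2 p [0.5674 0.1339 0.0567] jaw yaw -7.41 x [-0.054 -0.001 -0.999] F [-0.4  0.9 -0.9] w 0.575
line [0.5696 0.144  0.004 ]
line [0.5824 0.2452 0.004 ]
plate [0.001  0.0254 0.0009] [0.5715 0.159  0.0554]
plate [ 0.001  -0.044   0.0012] [0.5629 0.0901 0.056 ]
```

View pics/s5c.png

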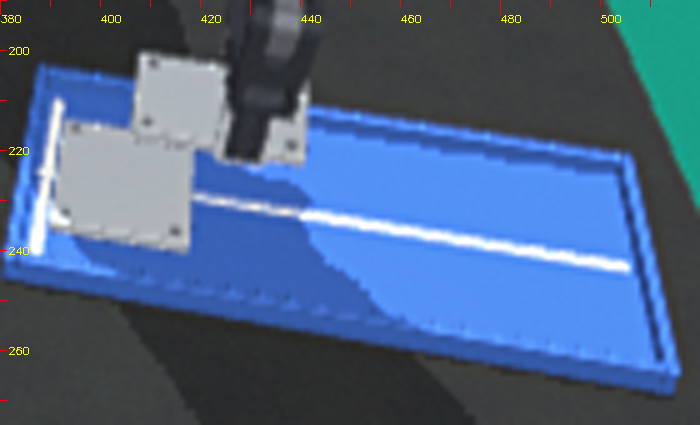

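View pics/d5c.png

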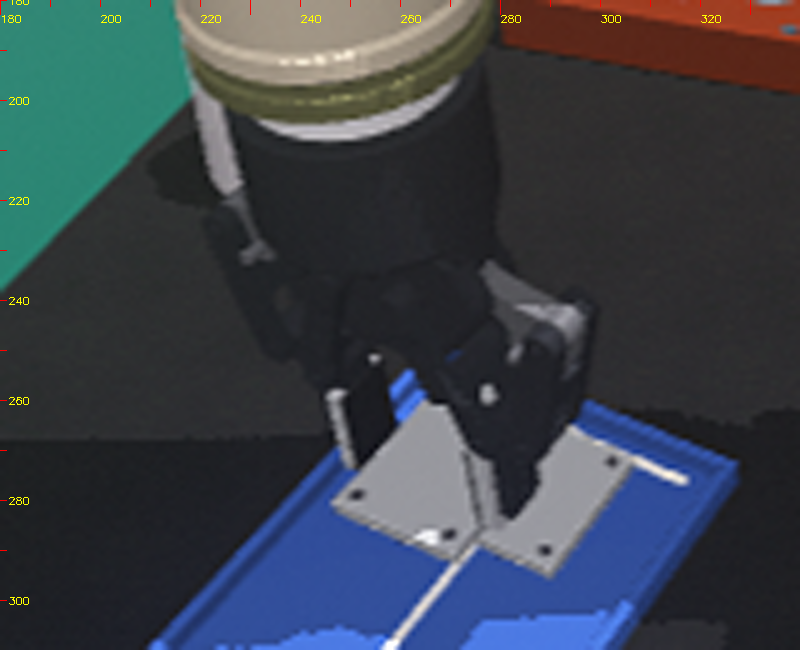

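```bash
python3 -c "
from h import *
need([.5675,.1349,.019],-7)
"
```

```text
t 7.3 p [0.5676 0.1342 0.0572] jaw yaw -7.38 x [-0.054 -0.001 -0.999] F [-0.8  0.4 -1. ] w 0.574
shift [0.0381 0.001  0.0018] turn -0.0067
```

>>> play_rows --increments "0.014 0.001 0.001 -0.006;0.012 0 0.001 0;0.006 0 0 0;0 0 0 0"

```text
clock: 7.7
position: [0.5679, 0.1354, 0.0224]
ee_rot: [0.041, 0.724, -0.044, 0.687]
ft_force: [0.7, 0.1, -0.7]
grip_width: 0.577
```

```bash
python3 -c "
from h import *
need([.5675,.1349,.017],-7)
c=snap('side','d6.png');crop(c['img'],180,200,160,130,5,'d6c.png')
c=snap('scene','s6.png');crop(c['img'],380,190,140,85,5,'s6c.png')
"
```

```text
t 7.7 p [0.5679 0.1354 0.0224] jaw yaw -6.98 x [-0.053 -0.001 -0.999] F [ 0.7  0.1 -0.7] w 0.577
shift [ 0.0055 -0.0005 -0.0001] turn 0.0004
```

View pics/d6c.png

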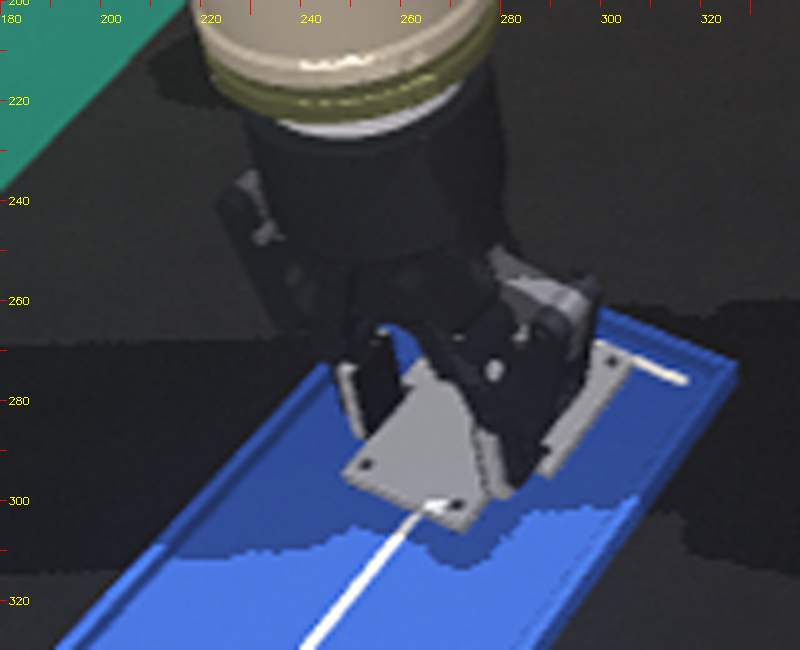

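View pics/s6c.png

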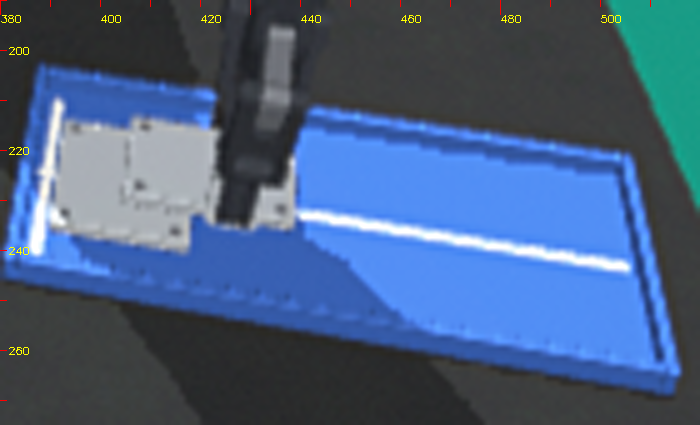

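>>> play_rows --increments "0.003 0 0 0;0.002 0 0 0;0.001 0 0 0;0 0 0 0"

```text
clock: 8.2
position: [0.5689, 0.1356, 0.0181]
ee_rot: [0.042, 0.723, -0.044, 0.688]
ft_force: [0.3, 0.5, -0.8]
grip_width: 0.57
```

>>> play_rows --increments "0.0015 -0.0005 -0.001 0;0.001 0 0 0;0 0 0 0"

```text
clock: 8.5
position: [0.5689, 0.1357, 0.0175]
ee_rot: [0.042, 0.722, -0.044, 0.689]
ft_force: [-1.7, -1.0, 4.0]
grip_width: 0.57
```

Contact at 4 N. Release slowly, partly.

>>> play_rows --increments "0 0 0 0;0 0 0 0;0 0 0 0;0 0 0 0;0 0 0 0" --hand -0.42

```text
clock: 9.0
position: [0.5687, 0.1356, 0.0174]
ee_rot: [0.042, 0.722, -0.044, 0.689]
ft_force: [0.2, -0.1, 0.4]
grip_width: 0.711
```

>>> play_rows --increments "-0.01 0 0 0;-0.02 0 0 0;-0.03 0 0 0;-0.03 0 0 0;-0.03 0 0 0;0 0 0 0"

```text
clock: 9.6
position: [0.5742, 0.1357, 0.1444]
ee_rot: [0.042, 0.723, -0.044, 0.689]
ft_force: [1.2, 0.6, 0.3]
grip_width: 0.709
```

```bash
python3 -c "
from h import *
import pickle
o,R=st()
d=snap('side','d7.png');crop(d['img'],180,240,160,130,5,'d7c.png')
c=snap('scene','s7.png');crop(c['img'],380,190,140,85,5,'s7c.png')
w=snap('wrist','w7.png');pickle.dump((o,w),open('w7.pkl','wb'))
"
```

```text
t 9.6 p [0.5742 0.1357 0.1444] jaw yaw -6.96 x [-0.048  0.    -0.999] F [1.2 0.6 0.3] w 0.709
```

View pics/d7c.png

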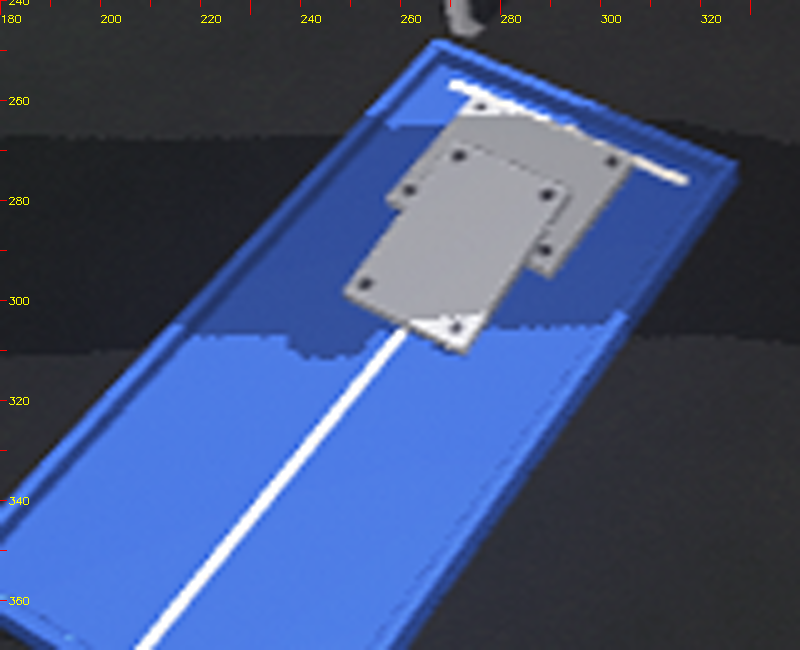

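View pics/w7.png

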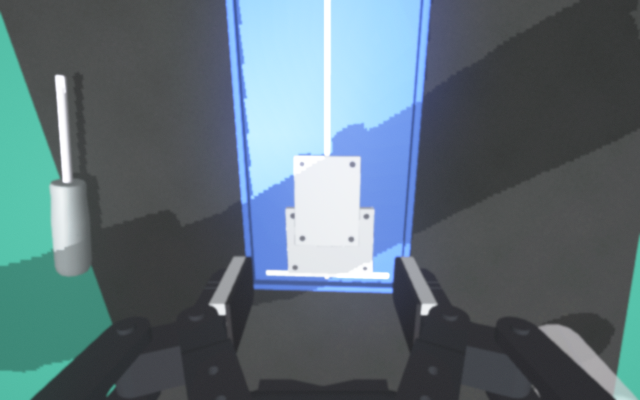

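```bash
python3 -c "
from h import *
import pickle
o,c=pickle.load(open('w7.pkl','rb'))
crop(c['img'],270,140,120,150,4,'w7c.png')
"
```

```text
(no output)
```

View pics/w7c.png

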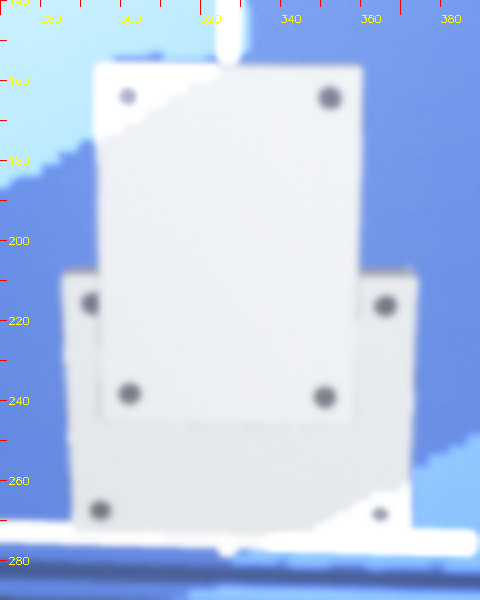

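```bash
cat > meas.py <<'E'
from h import *
T0=np.array([.5670,.1215]); th=np.radians(83.1);ux=np.array([np.cos(th),np.sin(th)]);uy=np.array([-ux[1],ux[0]])
def tf(c,u,z):
    X=ray(c,u,z)[:2]-T0; return np.array([X@ux,X@uy]).round(4)
E
python3 -c "
from meas import *
import pickle
o,c=pickle.load(open('w7.pkl','rb'));w=wcam(c,o)
k=lambda x,y:(270+x/4,140+y/4)
print('p58 front',tf(w,k(62,274),.01),tf(w,k(418,276),.01))
print('p50 back',tf(w,k(99,424),.0199),tf(w,k(352,425),.0199))
print('p50 front',tf(w,k(94,64),.0099),tf(w,k(362,66),.0099))
print('line',tf(w,k(228,60),.004),tf(w,(327,5),.004))
"; python3 - <<'E'
from meas import *
c=camera('scene'); d=camera('side')
k=lambda x,y:(180+x/5,240+y/5)
print('side p58 front',tf(d,k(386,198),.01),tf(d,k(546,270),.01))
print('p50 back',tf(d,k(462,140),.0199),tf(d,k(570,182),.0199))
print('p50 front',tf(d,k(345,288),.0099),tf(d,k(467,343),.0099))
print('line',tf(d,k(408,330),.004),tf(d,k(140,648),.004))
E
```

```text
p58 front [-0.0024  0.0299] [-0.0018 -0.0406]
p50 back [-0.0304  0.0221] [-0.0296 -0.028 ]
p50 front [0.04   0.0224] [ 0.04   -0.0283]
line [ 0.0398 -0.0029] [ 0.1433 -0.0027]
side p58 front [ 0.0014 -0.0347] [0.0005 0.0332]
p50 back [-0.0276 -0.0207] [-0.0298  0.0244]
p50 front [ 0.0403 -0.0232] [0.0387 0.0266]
line [0.0407 0.003 ] [0.1718 0.0008]
```

View pics/s7c.png

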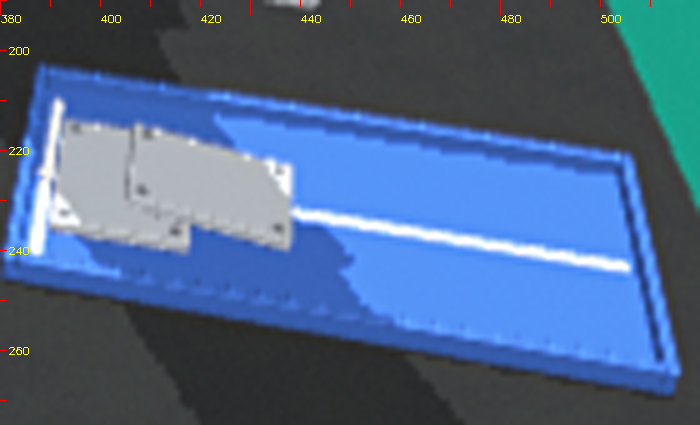

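>>> play_rows --increments "0 -0.033 0.0045 0;0 -0.033 0.0045 0;0 -0.033 0.0045 0;0 -0.033 0.0045 0;0 -0.033 0.0045 0;0 -0.033 0.0045 0;0 -0.033 0.0045 0;0 -0.033 0.0045 0;0 -0.033 0.0045 0;0 -0.033 0.0045 0;0 0 0 0" --hand 1

```text
clock: 10.95
position: [0.5689, -0.2092, 0.1245]
ee_rot: [0.04, 0.733, -0.042, 0.677]
ft_force: [-0.4, -0.4, 0.1]
grip_width: 0.002
```

```bash
python3 -c "
from h import *
need([.579,-.202,.1],-83)
"
```

```text
t 10.95 p [ 0.5689 -0.2092  0.1245] jaw yaw -6.67 x [-0.079  0.001 -0.997] F [-0.4 -0.4  0.1] w 0.002
shift [0.0237 0.0085 0.0111] turn 1.3322
```

>>> play_rows --increments "0 0 0 0.147;0 0 0 0.147;0 0 0 0.147;0 0 0 0.147;0 0 0 0.147;0 0 0 0.147;0 0 0 0.147;0 0 0 0.147;0 0 0 0.147;0 0 0 0"

```text
clock: 11.95
position: [0.5629, -0.2037, 0.1126]
ee_rot: [0.451, 0.553, -0.493, 0.497]
ft_force: [-0.1, 0.3, -0.4]
grip_width: 0.002
```

```bash
python3 -c "
from h import *
need([.579,-.202,.1],-83)
"
```

```text
t 11.95 p [ 0.5629 -0.2037  0.1126] jaw yaw -84.01 x [-0.098  0.009 -0.995] F [-0.1  0.3 -0.4] w 0.002
shift [0.011  0.0173 0.0003] turn -0.0176
```

>>> play_rows --increments "-0.04 0 0 0;-0.04 0 0 0;-0.04 0 0 0;0 0 0 0"

```text
clock: 12.35
position: [0.5732, -0.2023, 0.2316]
ee_rot: [0.445, 0.561, -0.489, 0.499]
ft_force: [0.5, 0.2, -0.6]
grip_width: -0.001
```

```bash
python3 -c "
from h import *
need([.579,-.202,.1],-83)
"
```

```text
t 12.35 p [ 0.5732 -0.2023  0.2316] jaw yaw -82.84 x [-0.107  0.011 -0.994] F [ 0.5  0.2 -0.6] w -0.001
shift [0.1303 0.0195 0.0036] turn 0.0028
```

>>> play_rows --increments "0.04 0 0 0;0.04 0 0 0;0.04 0 0 0;0 0 0 0"

```text
clock: 12.75
position: [0.561, -0.1996, 0.109]
ee_rot: [0.44, 0.565, -0.483, 0.504]
ft_force: [-0.2, 0.4, -0.1]
grip_width: 0.001
```

```bash
python3 -c "
from h import *
need([.579,-.202,.1],-83)
"
```

```text
t 12.75 p [ 0.561  -0.1996  0.109 ] jaw yaw -81.74 x [-0.104  0.011 -0.995] F [-0.2  0.4 -0.1] w 0.001
shift [0.007  0.0183 0.0052] turn 0.022
```

>>> play_rows --increments "-0.02 0.04 0 0;0 0.04 0 0;0 0.04 0 0;0 0 0 0"

```text
clock: 13.15
position: [0.6821, -0.181, 0.118]
ee_rot: [0.437, 0.569, -0.481, 0.504]
ft_force: [-0.2, 0.7, 0.3]
grip_width: -0.004
```

```bash
python3 -c "
from h import *
print(get_obs()['joint_pos'].round(3))
need([.579,-.202,.1],-83)
"
```

```text
[ 0.178  0.668  0.021  1.235 -0.004  1.349 -1.22 ]
t 13.15 p [ 0.6821 -0.181   0.118 ] jaw yaw -81.19 x [-0.11   0.013 -0.994] F [-0.2  0.7  0.3] w -0.004
shift [ 0.0289 -0.1026  0.0055] turn 0.0316
```

>>> play_rows --increments "0 -0.04 0 0;0 -0.04 0 0;0 -0.04 0 0;0 0 0 0"

```text
clock: 13.55
position: [0.5616, -0.1996, 0.1331]
ee_rot: [0.434, 0.572, -0.478, 0.506]
ft_force: [-0.0, -0.2, 0.9]
grip_width: -0.001
```

```bash
python3 -c "
from h import *
print(get_obs()['joint_pos'].round(3))
need([.579,-.202,.1],-83)
"
```

```text
[ 0.238  0.423  0.023  1.572  0.007  1.258 -1.146]
t 13.55 p [ 0.5616 -0.1996  0.1331] jaw yaw -80.47 x [-0.111  0.013 -0.994] F [-0.  -0.2  0.9] w -0.001
shift [0.0309 0.0202 0.0063] turn 0.0442
```

>>> play_rows --increments "0.003 0.001 0 0;0.003 0.001 0 0;0.003 0.001 0 0;0.003 0.001 0 0;0.003 0.001 0 0;0.003 0.001 0 0;0.003 0.001 0 0;0.003 0.001 0 0;0.003 0.001 0 0;0.003 0.001 0 0"

```text
clock: 14.55
position: [0.5719, -0.1963, 0.1025]
ee_rot: [0.433, 0.573, -0.475, 0.509]
ft_force: [1.1, 0.8, -0.7]
grip_width: -0.003
```

```bash
python3 -c "
from h import *
print(get_obs()['joint_pos'].round(3))
need([.579,-.202,.1],-83)
"
```

```text
[ 0.233  0.467  0.018  1.577  0.007  1.205 -1.149]
t 14.55 p [ 0.5719 -0.1963  0.1025] jaw yaw -80.07 x [-0.108  0.012 -0.994] F [ 1.1  0.8 -0.7] w -0.003
shift [0.0016 0.0062 0.0069] turn 0.0511
```

>>> play_rows --increments "-0.01 0 0 -0.147;0 0 0 -0.147;0 0 0 -0.147;0 0 0 -0.147;0 0 0 -0.147;0 0 0 0"

```text
clock: 15.15
position: [0.5728, -0.1962, 0.1113]
ee_rot: [0.215, 0.708, -0.231, 0.632]
ft_force: [-0.5, 0.5, -0.4]
grip_width: -0.004
```

```bash
python3 -c "
from h import *
print(get_obs()['joint_pos'].round(3))
need([.579,-.202,.1],-83)
"
```

```text
[ 0.333  0.465 -0.113  1.559  0.067  1.229 -0.439]
t 15.15 p [ 0.5728 -0.1962  0.1113] jaw yaw -36.96 x [-0.109  0.012 -0.994] F [-0.5  0.5 -0.4] w -0.004
shift [ 0.0104 -0.0003  0.0094] turn 0.8035
```

>>> play_rows --increments "0 0 0 0.05;0 0 0 0.05;0 0 0 0.05;0 0 0 0.05;0 0 0 0.05;0 0 0 0.05;0 0 0 0.05;0 0 0 0.05;0 0 0 0.05;0 0 0 0.05;0 0 0 0.05;0 0 0 0.05;0 0 0 0.05;0 0 0 0.05;0 0 0 0.05;0 0 0 0"

```text
clock: 16.75
position: [0.5729, -0.1963, 0.11]
ee_rot: [0.459, 0.547, -0.505, 0.485]
ft_force: [0.0, 0.5, -0.1]
grip_width: 0.003
```

```bash
python3 -c "
from h import *
print(get_obs()['joint_pos'].round(3))
need([.579,-.202,.1],-83)
"
```

```text
[ 0.218  0.462  0.037  1.568 -0.002  1.22  -1.25 ]
t 16.75 p [ 0.5729 -0.1963  0.11  ] jaw yaw -86.22 x [-0.108  0.013 -0.994] F [ 0.   0.5 -0.1] w 0.003
shift [0.0092 0.0067 0.0062] turn -0.0561
```

>>> play_rows --increments "-0.02 0.025 0 0;-0.02 0.025 0 0;-0.018 0.025 0 0;-0.012 0.025 0 0;-0.012 0.025 0 0;-0.012 0.025 0 0;-0.01 0.025 0 0;-0.01 0.025 0 0;0 0 0 0"

```text
clock: 17.65
position: [0.7891, -0.1848, 0.2015]
ee_rot: [0.462, 0.544, -0.51, 0.48]
ft_force: [0.2, -0.2, -1.2]
grip_width: -0.005
```

```bash
python3 -c "
from h import *
print(get_obs()['joint_pos'].round(3))
need([.579,-.202,.1],-83)
"
```

```text
[ 0.152  0.92   0.057  0.644 -0.038  1.691 -1.332]
t 17.65 p [ 0.7891 -0.1848  0.2015] jaw yaw -87.07 x [-0.112  0.013 -0.994] F [ 0.2 -0.2 -1.2] w -0.005
shift [ 0.1243 -0.1981  0.0083] turn -0.071
```

>>> play_rows --increments "0 0.02 0 0;0 0.02 0 0;0 0.02 0 0;0 0.02 0 0;0 0 0 0"

```text
clock: 18.15
position: [0.842, -0.1809, 0.1747]
ee_rot: [0.462, 0.544, -0.516, 0.473]
ft_force: [-0.1, -0.7, 2.2]
grip_width: -0.001
```

```bash
python3 -c "
from h import *
print(get_obs()['joint_pos'].round(3))
need([.579,-.202,.1],-83)
"
```

```text
[ 0.122  1.228  0.404  0.173 -0.376  1.88  -1.338]
t 18.15 p [ 0.842  -0.1809  0.1747] jaw yaw -87.8 x [-0.125  0.014 -0.992] F [-0.1 -0.7  2.2] w -0.001
shift [ 0.1067 -0.2523  0.0124] turn -0.0837
```

>>> play_rows --increments "-0.01 -0.025 0 0;-0.02 -0.025 0 0;-0.03 -0.02 0 0;-0.04 0 0 0;-0.04 0 0 0;-0.04 0 0 0;-0.04 0 0 0;-0.04 0 0 0;-0.04 0 0 0;-0.04 0 0 0;0 0 0 0"

```text
clock: 19.25
position: [0.7646, -0.1906, 0.4402]
ee_rot: [0.492, 0.491, -0.504, 0.513]
ft_force: [0.9, -0.2, 0.5]
grip_width: -0.002
```

```bash
python3 -c "
from h import *
print(get_obs()['joint_pos'].round(3))
need([.579,-.202,.1],-83)
"
```

```text
[ 0.136  0.917  0.401  0.161 -0.327  2.058 -1.339]
t 19.25 p [ 0.7646 -0.1906  0.4402] jaw yaw -89.59 x [ 0.01  -0.033 -0.999] F [ 0.9 -0.2  0.5] w -0.002
shift [ 0.3384 -0.1891 -0.0013] turn -0.115
```

>>> play_rows --increments "0.012 -0.012 0 0;0.02 -0.015 0 0;0.022 -0.015 0 0;0.022 -0.015 0 0;0.022 -0.015 0 0;0.022 -0.015 0 0;0.022 -0.015 0 0;0.022 -0.015 0 0;0.022 -0.015 0 0;0.022 -0.014 0 0;0.022 -0.013 0 0;0.022 -0.01 0 0;0.022 -0.01 0 0;0.022 0 0 0;0.015 0 0 0;0 0 0 0"

```text
clock: 20.85
position: [0.5879, -0.1893, 0.1243]
ee_rot: [0.468, 0.5, -0.493, 0.537]
ft_force: [0.6, -0.8, 0.4]
grip_width: -0.003
```

```bash
python3 -c "
from h import *
print(get_obs()['joint_pos'].round(3))
need([.579,-.202,.07],-83)
"
```

```text
[-0.13   0.398  0.42   1.669 -0.116  1.08  -1.183]
t 20.85 p [ 0.5879 -0.1893  0.1243] jaw yaw -85.69 x [ 0.013 -0.062 -0.998] F [ 0.6 -0.8  0.4] w -0.003
shift [ 0.0549 -0.0103  0.0086] turn -0.0469
```

>>> play_rows --increments "0.01 -0.003 0.003 0;0.01 -0.003 0.003 0;0.01 -0.003 0.002 0;0.01 -0.001 0 0;0.008 0 0 0;0.005 0 0 0;0 0 0 0"

```text
clock: 21.55
position: [0.58, -0.2008, 0.0698]
ee_rot: [0.465, 0.5, -0.492, 0.54]
ft_force: [0.3, -0.7, -0.2]
grip_width: 0.0
```

```bash
python3 -c "
from h import *
need([.579,-.202,.049],-83)
c=snap('scene','s8.png');crop(c['img'],210,170,120,100,6,'s8c.png')
c=snap('side','d8.png');crop(c['img'],260,110,120,100,6,'d8c.png')
"
```

```text
t 21.55 p [ 0.58   -0.2008  0.0698] jaw yaw -85.25 x [ 0.016 -0.065 -0.998] F [ 0.3 -0.7 -0.2] w 0.0
shift [ 0.0208 -0.0013 -0.0003] turn -0.0394
```

View pics/s8c.png

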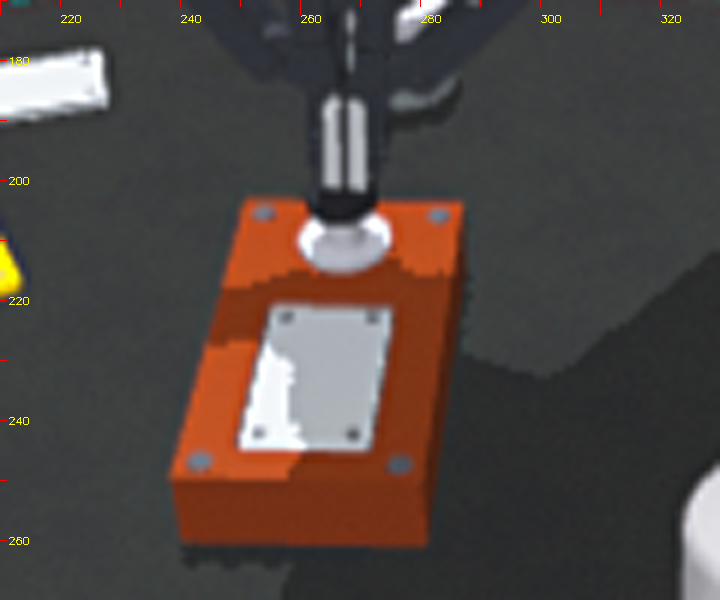

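View pics/d8c.png

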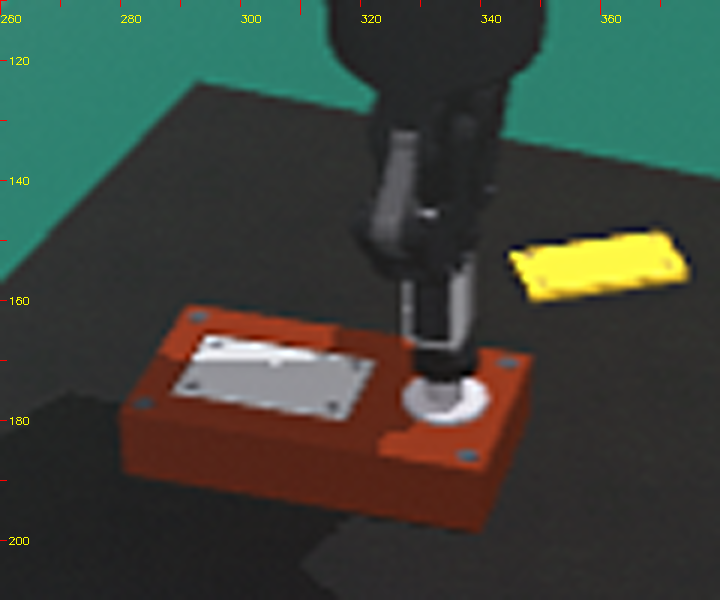

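>>> play_rows --increments "0.005 0 0 0;0.005 0 0 0;0.005 0 0 0;0 0 0 0"

```text
clock: 22.05
position: [0.5816, -0.2015, 0.0562]
ee_rot: [0.466, 0.5, -0.491, 0.54]
ft_force: [0.9, 0.2, 0.2]
grip_width: 0.001
```

>>> play_rows --increments "0.003 0 0 0;0.002 0 0 0;0.002 0 0 0"

```text
clock: 22.35
position: [0.5819, -0.2016, 0.0496]
ee_rot: [0.466, 0.5, -0.49, 0.54]
ft_force: [-2.5, 0.9, 5.1]
grip_width: 0.0
```

>>> play_rows --increments "0.002 0 0 0;0.002 0 0 0"

```text
clock: 22.55
position: [0.5823, -0.2016, 0.0489]
ee_rot: [0.467, 0.5, -0.49, 0.54]
ft_force: [-15.9, 6.8, 33.5]
grip_width: 0.002
```

```bash
python3 -c "
from h import *
need([.579,-.202,.049],-83)
c=snap('side','d9.png');crop(c['img'],260,110,120,100,6,'d9c.png')
"
```

```text
t 22.55 p [ 0.5823 -0.2016  0.0489] jaw yaw -85.24 x [ 0.019 -0.062 -0.998] F [-15.9   6.8  33.5] w 0.002
shift [-0.0001 -0.0033  0.0001] turn -0.0391
```

View pics/d9c.png

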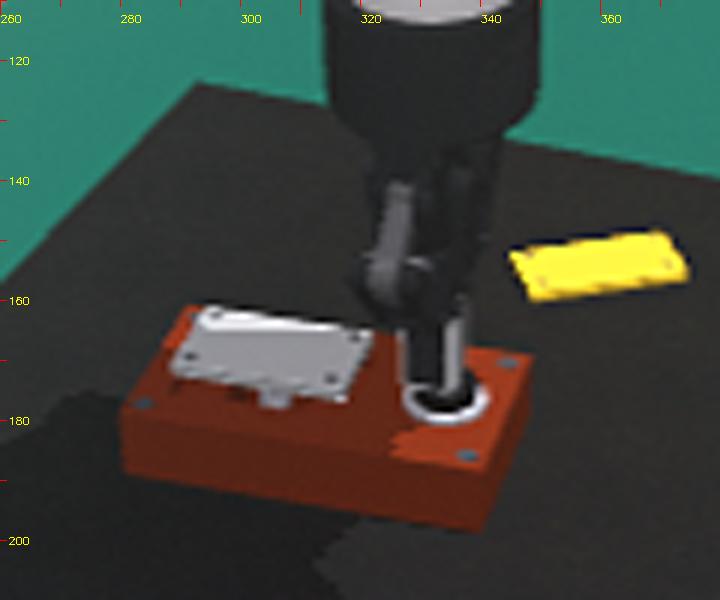

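>>> play_rows --increments "-0.008 0 0 0;-0.02 0 0 0;-0.02 0.005 0 -0.018;-0.005 0.02 0 -0.018;0 0.02 0 0;0 0.02 0 0;0 0.01 0 0;0 0 0 0" --hand -0.35

```text
clock: 23.4
position: [0.6588, -0.1911, 0.1048]
ee_rot: [0.457, 0.508, -0.481, 0.55]
ft_force: [0.3, 0.6, 0.2]
grip_width: 0.674
```

```bash
python3 -c "
from h import *
import pickle
need([.656,-.196,.07],-83.2)
o=get_obs();c=snap('wrist','w10.png');pickle.dump((o,c),open('w10.pkl','wb'))
"
```

```text
t 23.4 p [ 0.6588 -0.1911  0.1048] jaw yaw -83.18 x [ 0.022 -0.064 -0.998] F [0.3 0.6 0.2] w 0.674
shift [ 0.0349 -0.0039  0.0023] turn 0.0004
```

View pics/w10.png

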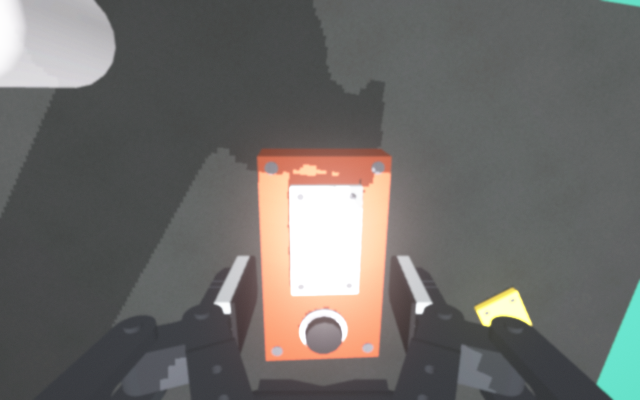

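```bash
python3 -c "
from h import *
import pickle
o,c=pickle.load(open('w10.pkl','rb')); w=wcam(c,o)
x,e=fit([(w,[(290,185),(361.5,185),(359,295),(291,295)])],.07,.042,.044); print(x,np.degrees(x[2]),e)
x,e=fit([(w,[(259,157),(390,157),(380,358),(265,361)])],.145,.08,.03); print(x,np.degrees(x[2]),e)
"
```

```text
[ 0.65012754 -0.19843656  0.10813681] 6.195782730554161 0.9574273496249452
[ 0.62650647 -0.20141229  0.10749221] 6.158849920603863 1.2579600817496694
```

```bash
python3 -c "
from h import *
need([.657,-.1965,.047],-83.6)
"
```

```text
t 23.45 p [ 0.658  -0.1913  0.1047] jaw yaw -83.2 x [ 0.022 -0.064 -0.998] F [0.  0.3 0.7] w 0.672
shift [ 0.0579 -0.0025  0.0012] turn 0.007
```

>>> play_rows --increments "0.015 -0.0025 0.0012 0.006;0.015 0 0 0;0.012 0 0 0;0.008 0 0 0;0.004 0 0 0;0 0 0 0"

```text
clock: 24.05
position: [0.653, -0.1978, 0.0439]
ee_rot: [0.459, 0.507, -0.484, 0.546]
ft_force: [0.0, 0.9, -0.1]
grip_width: 0.672
```

```bash
python3 -c "
from h import *
need([.657,-.1965,.045],-83.6)
c=snap('side','d11.png');crop(c['img'],260,110,120,100,6,'d11c.png')
"
```

```text
t 24.05 p [ 0.653  -0.1978  0.0439] jaw yaw -83.7 x [ 0.018 -0.064 -0.998] F [ 0.   0.9 -0.1] w 0.672
shift [-0.0011  0.0041 -0.0008] turn -0.0017
```

View pics/d11c.png

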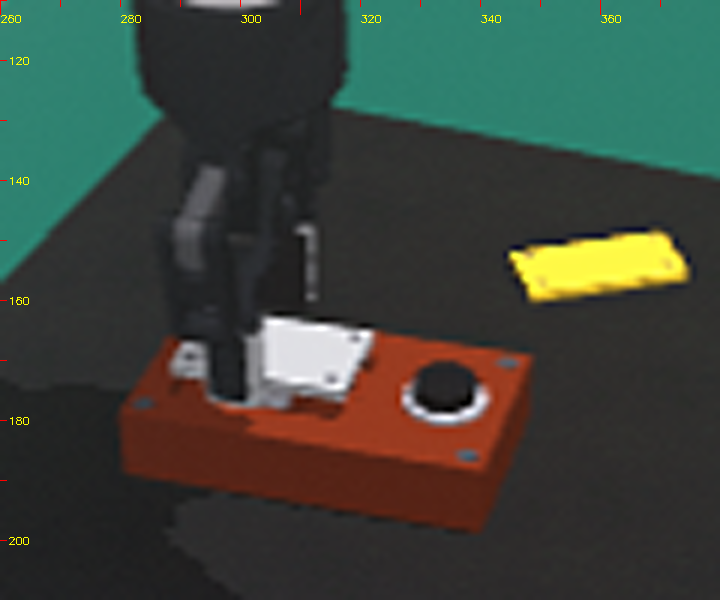

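>>> play_rows --increments "0 0.004 0 0;0 0 0 0"

```text
clock: 24.3
position: [0.6581, -0.1974, 0.0453]
ee_rot: [0.459, 0.506, -0.484, 0.547]
ft_force: [-0.0, -0.3, 0.4]
grip_width: 0.676
```

>>> play_rows --increments "0 0 0 0;0 0 0 0;0 0 0 0;0 0 0 0;0 0 0 0;0 0 0 0" --hand 1 --squeeze 30

```text
clock: 24.9
position: [0.6588, -0.1973, 0.0464]
ee_rot: [0.459, 0.506, -0.483, 0.547]
ft_force: [-0.9, -0.3, -0.9]
grip_width: 0.475
```

>>> play_rows --increments "-0.005 0 0 0;-0.015 0 0 0;-0.02 0 0 0;-0.02 0 0 0;-0.015 0 0 0;0 0 0 0"

```text
clock: 25.5
position: [0.6574, -0.1925, 0.1284]
ee_rot: [0.46, 0.505, -0.483, 0.548]
ft_force: [1.1, -0.6, -0.8]
grip_width: 0.475
```

```bash
python3 -c "
from h import *
import pickle
need([.5738,.1768,.1],-7)
o=get_obs();c=snap('wrist','w12.png');pickle.dump((o,c),open('w12.pkl','wb'))
crop(c['img'],240,190,160,185,4,'w12c.png')
"
```

```text
t 25.5 p [ 0.6574 -0.1925  0.1284] jaw yaw -83.71 x [ 0.023 -0.065 -0.998] F [ 1.1 -0.6 -0.8] w 0.475
shift [ 0.0026 -0.0427 -0.3773] turn -1.3388
```

View pics/w12c.png

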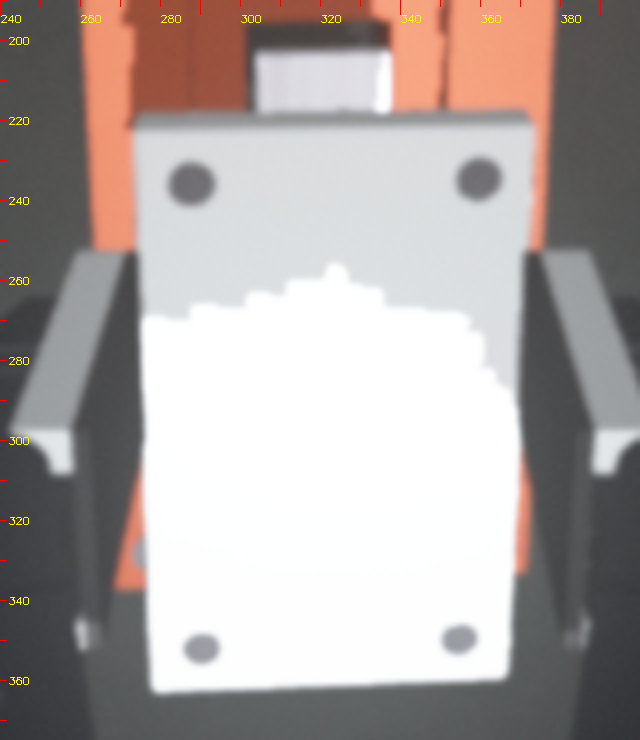

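```bash
python3 -c "
from h import *
import pickle
o,c=pickle.load(open('w12.pkl','rb'));h=heldcam(c)
for x in (0,.002):
  for u in [(323.3,221.2),(322.5,361)]: print(x,rayx(h,u,x).round(4))
"
```

```text
0 [0.     0.0271 0.0007]
0 [ 0.     -0.0415  0.0004]
0.002 [0.002  0.0263 0.0008]
0.002 [ 0.002  -0.0433  0.0004]
```

>>> play_rows --increments "0 -0.004 -0.018 0;0 -0.004 -0.018 0;0 -0.004 -0.019 0;0 -0.003 -0.019 0;0 -0.003 -0.019 0;0 -0.003 -0.019 0;0 -0.003 -0.019 0;0 -0.003 -0.019 0;0 -0.003 -0.019 0;0 -0.002 -0.019 0;0 -0.002 -0.019 0;0 -0.002 -0.019 0;0 -0.002 -0.019 0;0 -0.002 -0.019 0;0 -0.001 -0.019 0;0 -0.001 -0.019 0;0 -0.001 -0.019 0;0 0 -0.019 0;0 0 -0.019 0;0 0 -0.019 0"

```text
clock: 27.55
position: [0.5585, 0.1866, 0.0813]
ee_rot: [0.453, 0.51, -0.493, 0.541]
ft_force: [-0.5, 0.5, -0.9]
grip_width: 0.475
```

```bash
python3 -c "
from h import *
need([.5737,.1764,.1],-7)
"
```

```text
t 27.55 p [0.5585 0.1866 0.0813] jaw yaw -83.96 x [-0.005 -0.072 -0.997] F [-0.5  0.5 -0.9] w 0.475
shift [-0.018   0.0138  0.013 ] turn -1.3432
```

>>> play_rows --increments "-0.01 0.007 0.006 -0.05;-0.01 0.007 0.006 -0.09;0 0 0 -0.1;0 0 0 -0.1;0 0 0 -0.1;0 0 0 -0.1;0 0 0 -0.1;0 0 0 -0.1;0 0 0 -0.1;0 0 0 -0.1;0 0 0 -0.1;0 0 0 -0.1;0 0 0 -0.1;0 0 0 -0.08;0 0 0 0"

```text
clock: 29.05
position: [0.565, 0.1789, 0.0865]
ee_rot: [0.001, 0.714, -0.058, 0.697]
ft_force: [-0.4, -0.8, -1.4]
grip_width: 0.475
```

```bash
python3 -c "
from h import *
import pickle
need([.5737,.1764,.05],-7)
o=get_obs();c=snap('wrist','w13.png');pickle.dump((o,c),open('w13.pkl','wb'))
c=snap('side','d13.png');crop(c['img'],180,200,160,130,5,'d13c.png')
"
```

```text
t 29.05 p [0.565  0.1789 0.0865] jaw yaw -4.88 x [-0.027 -0.079 -0.996] F [-0.4 -0.8 -1.4] w 0.475
shift [0.0363 0.0012 0.0097] turn 0.0371
```

View pics/w13.png

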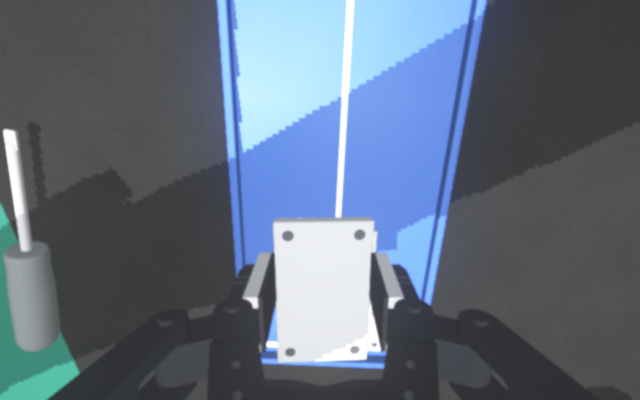

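View pics/d13c.png

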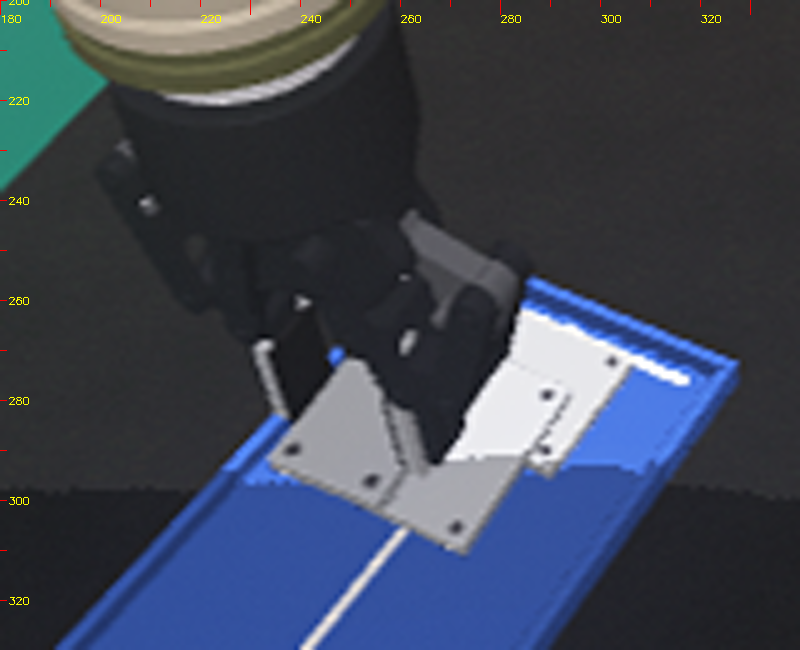

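>>> play_rows --increments "0.01 0.001 0.005 0.036;0.012 0 0.005 0;0.012 0 0 0;0.006 0 0 0;0 0 0 0"

```text
clock: 29.65
position: [0.5736, 0.1752, 0.0429]
ee_rot: [0.017, 0.713, -0.075, 0.697]
ft_force: [0.1, 0.5, -0.5]
grip_width: 0.473
```

```bash
python3 -c "
from h import *
import pickle
need([.5737,.1764,.02],-7)
o=get_obs();c=snap('wrist','w14.png');pickle.dump((o,c),open('w14.pkl','wb'))
crop(c['img'],220,80,200,150,4,'w14c.png')
c=snap('side','d14.png');crop(c['img'],180,200,160,130,5,'d14c.png')
"
```

```text
t 29.65 p [0.5736 0.1752 0.0429] jaw yaw -7.49 x [-0.029 -0.08  -0.996] F [ 0.1  0.5 -0.5] w 0.473
shift [0.0227 0.0031 0.0004] turn -0.0085
```

View pics/w14c.png

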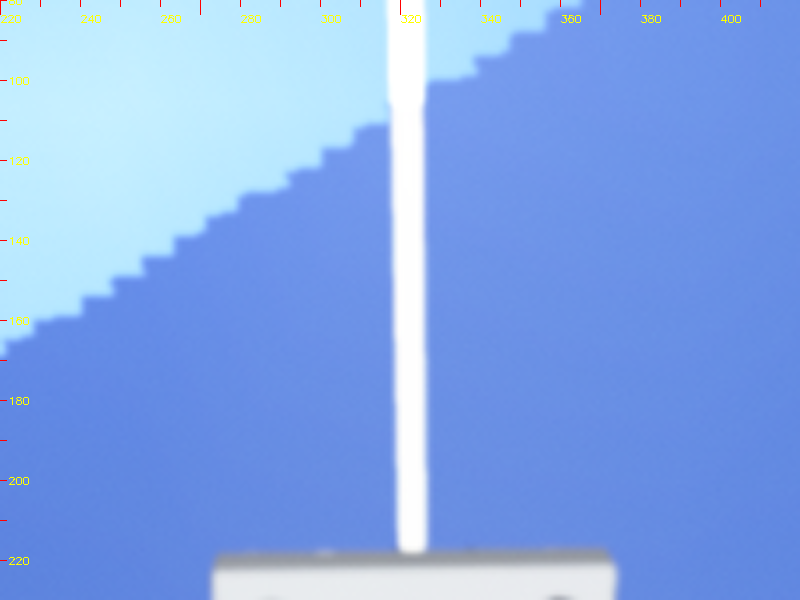

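View pics/d14c.png

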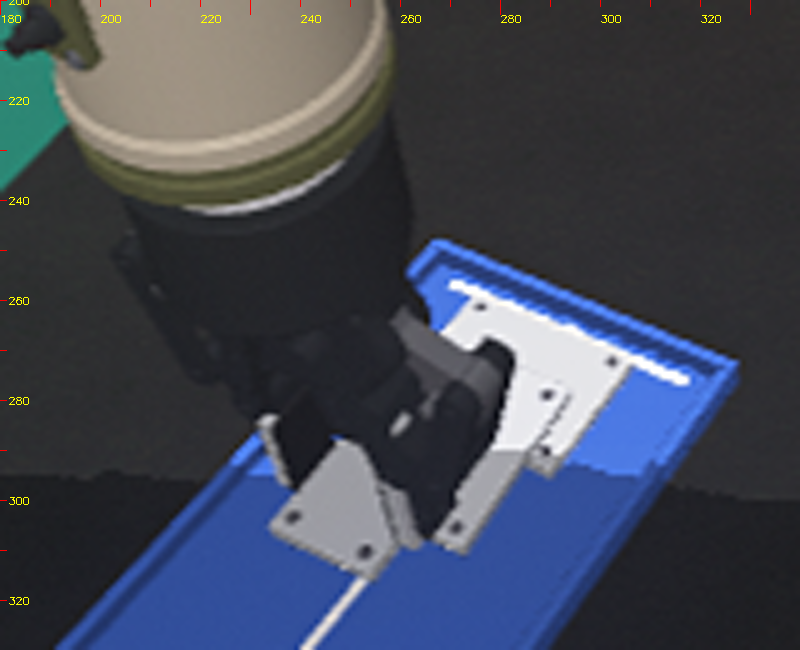

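```bash
python3 -c "
from meas import *
import pickle
o,c=pickle.load(open('w14.pkl','rb'));w=wcam(c,o);h=heldcam(c);R=Ro.from_quat(o['ee_rot']).as_matrix()
for u in [(323,216),(320.5,80)]: print('line',tf(w,u,.004),ray(w,u,.004))
for p in [(.002,.0263,.0008),(.002,-.0433,.0004)]:
  X=(R@np.array(p)+o['position']);v=X[:2]-T0;print('plate',X.round(4),(v@ux).round(4),(v@uy).round(4))
"
```

```text
line [ 0.0649 -0.0004] [0.57519998 0.18591093 0.004     ]
line [ 0.131 -0.   ] [0.58273975 0.25151324 0.004     ]
plate [0.5777 0.2009 0.0387] 0.0801 -0.0011
plate [0.5684 0.1322 0.0445] 0.0108 -0.0001
```

>>> play_rows --increments "0.01 0.0015 0 -0.008;0.006 0.0015 0 0;0.003 0 0 0;0 0 0 0"

```text
clock: 30.15
position: [0.5744, 0.1777, 0.0242]
ee_rot: [0.014, 0.713, -0.071, 0.698]
ft_force: [-0.7, -0.1, -0.8]
grip_width: 0.48
```

```bash
python3 -c "
from h import *
need([.5737,.1764,.0185],-7)
"
```

```text
t 30.15 p [0.5744 0.1777 0.0242] jaw yaw -6.95 x [-0.026 -0.079 -0.997] F [-0.7 -0.1 -0.8] w 0.48
shift [ 0.0058 -0.0009 -0.0004] turn 0.001
```

>>> play_rows --increments "0.003 -0.001 -0.0005 0;0.002 0 0 0;0.001 0 0 0;0 0 0 0"

```text
clock: 30.55
position: [0.574, 0.1765, 0.0187]
ee_rot: [0.014, 0.712, -0.071, 0.698]
ft_force: [-1.6, -0.6, 2.8]
grip_width: 0.476
```

>>> play_rows --increments "0.0015 -0.0005 -0.0005 0;0 0 0 0"

```text
clock: 30.75
position: [0.5739, 0.1765, 0.0181]
ee_rot: [0.015, 0.712, -0.07, 0.699]
ft_force: [-0.9, 0.3, 2.9]
grip_width: 0.471
```

Contact as predicted; release and retreat.

>>> play_rows --increments "0 0 0 0;0 0 0 0;0 0 0 0;0 0 0 0;0 0 0 0" --hand -0.25

```text
clock: 31.25
position: [0.5737, 0.1758, 0.0174]
ee_rot: [0.015, 0.712, -0.071, 0.698]
ft_force: [-0.4, 0.1, 0.2]
grip_width: 0.627
```

>>> play_rows --increments "-0.01 0 0 0;-0.02 0 0 0;-0.025 0 0 0;-0.025 0 0 0;-0.025 0 0 0;0 0 0 0"

```text
clock: 31.85
position: [0.5761, 0.1843, 0.1288]
ee_rot: [0.015, 0.712, -0.071, 0.698]
ft_force: [1.4, 0.8, 0.3]
grip_width: 0.625
```

```bash
python3 -c "
from h import *
import pickle
o,R=st();w=snap('wrist','w15.png');pickle.dump((o,w),open('w15.pkl','wb'))
crop(w['img'],260,110,130,180,4,'w15c.png')
d=snap('side','d15.png');crop(d['img'],180,240,160,130,5,'d15c.png')
"
```

```text
t 31.85 p [0.5761 0.1843 0.1288] jaw yaw -6.97 x [-0.024 -0.078 -0.997] F [1.4 0.8 0.3] w 0.625
```

View pics/d15c.png

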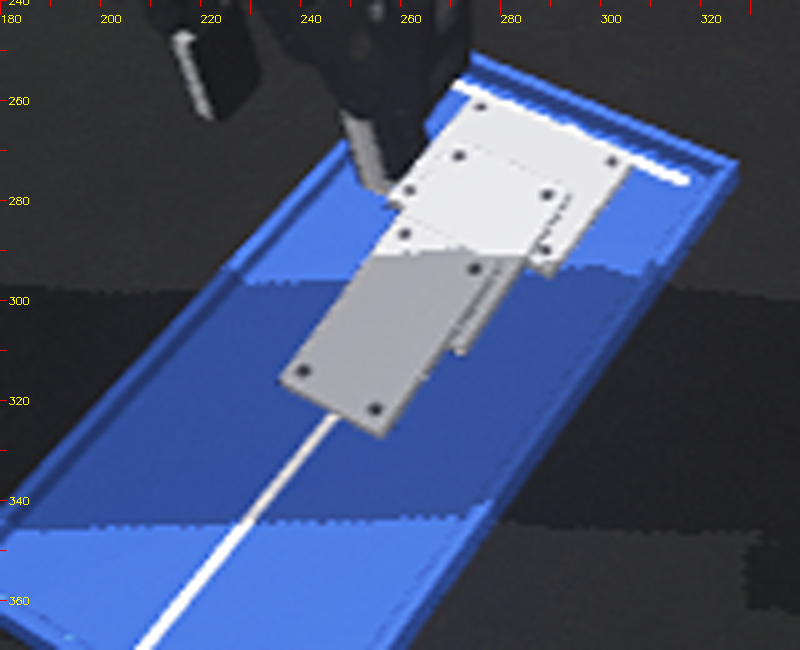

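View pics/w15c.png

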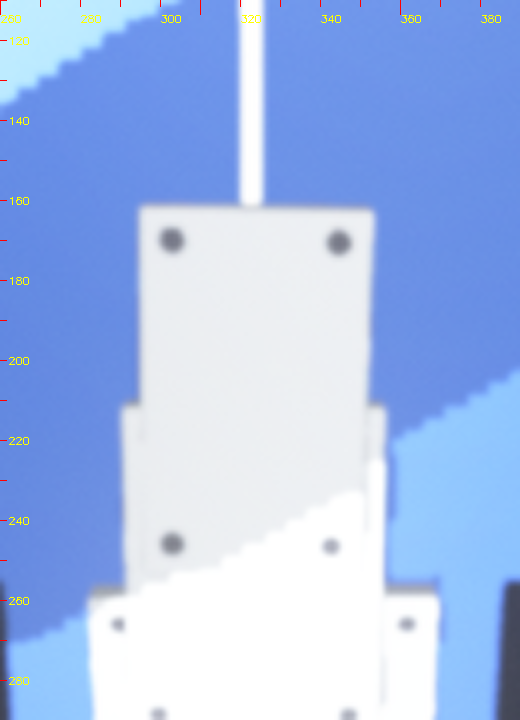

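```bash
python3 - <<'E'
from meas import *
import pickle
o,c=pickle.load(open('w15.pkl','rb'));w=wcam(c,o)
d=camera('side')
k=lambda x,y:(180+x/5,240+y/5); q=lambda x,y:(260+x/4,110+y/4)
print('side p42 front',tf(d,k(280,376),.0099),tf(d,k(384,430),.0099))
print('p50 front',tf(d,k(467,343),.0099))
print('wrist p42 front',tf(w,q(139,206),.0099),tf(w,q(374,210),.0099),'p50 front',tf(w,q(122,406),.0099),tf(w,q(386,406),.0099),'line',tf(w,q(251,190),.004),tf(w,q(250,5),.004))
need([.48,-.37,.13],23.6)
E
```

```text
side p42 front [ 0.0794 -0.0201] [0.0793 0.0224]
p50 front [0.0387 0.0266]
wrist p42 front [0.0793 0.0194] [ 0.0787 -0.0224] p50 front [0.0402 0.0238] [ 0.0404 -0.0259] line [ 0.0806 -0.0005] [ 0.1136 -0.0004]
t 32.0 p [0.574  0.1831 0.1242] jaw yaw -6.98 x [-0.03  -0.081 -0.996] F [-0.   0.6 -0.1] w 0.63
shift [ 0.0418 -0.5589 -0.0262] turn -0.5338
```

>>> play_rows --increments "0 -0.026 -0.001 0;0 -0.027 -0.001 0;0 -0.027 -0.001 0;0 -0.027 -0.001 0;0 -0.027 -0.001 0;0 -0.027 -0.001 0;0 -0.027 -0.001 0;0 -0.027 -0.001 0;0 -0.027 -0.001 0;0 -0.027 -0.001 0;0 -0.027 -0.001 0;0 -0.027 -0.001 0;0 -0.027 -0.001 0;0 -0.027 -0.001 0;0 -0.027 -0.001 0;0 -0.027 -0.001 0;0 -0.027 -0.001 0;0 -0.027 -0.001 0;0 -0.027 -0.001 0;0 -0.02 0 0"

```text
clock: 34.0
position: [0.474, -0.3584, 0.1494]
ee_rot: [0.011, 0.729, -0.07, 0.681]
ft_force: [-1.0, -0.5, -0.5]
grip_width: 0.628
```

>>> play_rows --increments "0 0 0 -0.1;0 0 0 -0.1;0 0 0 -0.1;0 0 0 -0.1;0 0 0 -0.1;0 0 0 -0.03;0 0 0 0"

```text
clock: 34.7
position: [0.4666, -0.3611, 0.1406]
ee_rot: [-0.17, 0.726, 0.131, 0.654]
ft_force: [0.6, 1.3, -0.2]
grip_width: 0.626
```

```bash
python3 - <<'E'
from h import *
import pickle
need([.4638,-.3627,.1],23.6)
o=get_obs();c=snap('wrist','w16.png');pickle.dump((o,c),open('w16.pkl','wb'))
print(o['joint_pos'].round(2))
E
```

```text
t 34.7 p [ 0.4666 -0.3611  0.1406] jaw yaw 24.53 x [-0.087 -0.075 -0.993] F [ 0.6  1.3 -0.2] w 0.626
shift [0.0406 0.001  0.0013] turn 0.0163
[0.3  0.35 0.27 1.67 0.02 1.17 0.98]
```

View pics/w16.png

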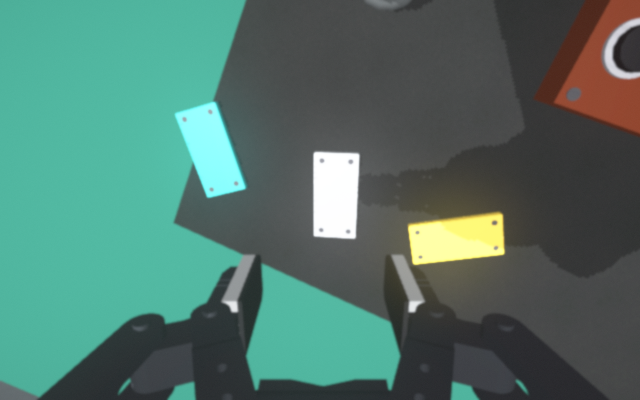

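```bash
python3 - <<'E'
from h import *
import pickle
o,c=pickle.load(open('w16.pkl','rb')); w=wcam(c,o)
x,e=fit([(w,[(314,152),(359,153),(355.5,238),(313,237)])],.07,.034,.006); print(x,np.degrees(x[2])%180,e)
f=np.radians(113.4); C=(x[:2]+[.4655,-.369])/2; print(C, C+.008*np.array([np.cos(f),np.sin(f)]))
P=C+.008*np.array([np.cos(f),np.sin(f)])
need([P[0],P[1],.012],23.5)
E
```

```text
[ 0.46689523 -0.3730635   1.98990901] 114.01338763841362 0.5289181230565904
[ 0.46619761 -0.37103175] [ 0.46302043 -0.36368971]
t 34.75 p [ 0.4666 -0.3611  0.1405] jaw yaw 24.48 x [-0.088 -0.075 -0.993] F [ 0.5 -0.3 -0.7] w 0.624
shift [0.1282 0.0031 0.0099] turn 0.017
```

>>> play_rows --increments "0.02 0.003 0.005 0.016;0.022 0 0.005 0;0.022 0 0 0;0.02 0 0 0;0.018 0 0 0;0.012 0 0 0;0.006 0 0 0;0 0 0 0" --hand -0.15

```text
clock: 35.55
position: [0.4623, -0.3624, 0.0132]
ee_rot: [-0.16, 0.728, 0.122, 0.655]
ft_force: [-0.0, 0.8, 0.3]
grip_width: 0.577
```

```bash
python3 - <<'E'
from h import *
need([.463,-.3637,.009],23.5)
c=snap('side','d17.png');crop(c['img'],350,110,110,80,7,'d17c.png')
c=snap('scene','s17.png');crop(c['img'],170,140,110,80,7,'s17c.png')
E
```

```text
t 35.55 p [ 0.4623 -0.3624  0.0132] jaw yaw 23.01 x [-0.091 -0.073 -0.993] F [-0.   0.8  0.3] w 0.577
shift [ 0.0042 -0.0013  0.0006] turn -0.0086
```

View pics/d17c.png

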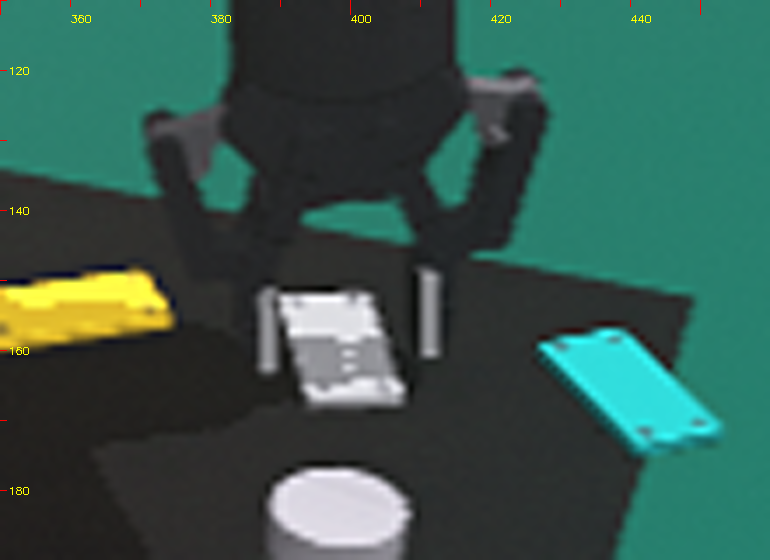

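View pics/s17c.png

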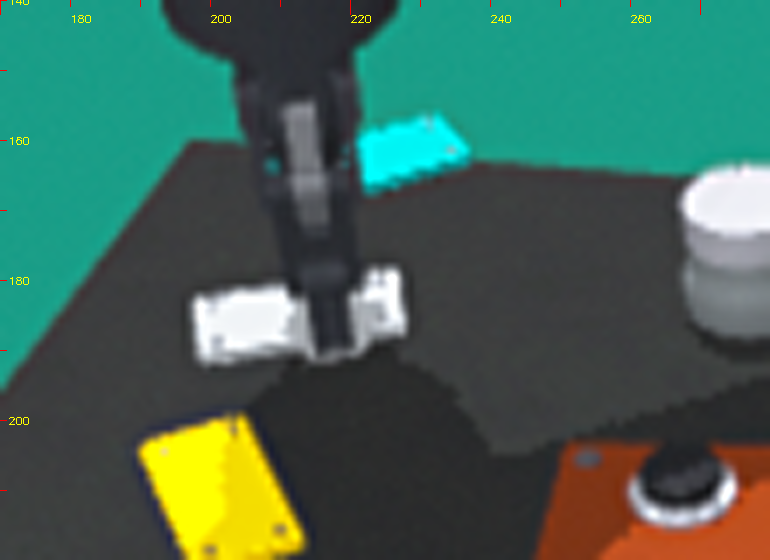

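>>> play_rows --increments "0.003 -0.001 0 -0.008;0.002 0 0 0;0 0 0 0"

```text
clock: 35.95
position: [0.4645, -0.3647, 0.0111]
ee_rot: [-0.164, 0.726, 0.125, 0.656]
ft_force: [-0.2, 0.1, 0.2]
grip_width: 0.579
```

>>> play_rows --increments "0.001 0 0 0;0 0 0 0"

```text
clock: 36.15
position: [0.4647, -0.365, 0.0105]
ee_rot: [-0.165, 0.726, 0.124, 0.656]
ft_force: [-0.3, 0.2, 0.4]
grip_width: 0.573
```

>>> play_rows --increments "0.0025 0.0015 0 0;0.0015 0.001 0 0;0 0 0 0"

```text
clock: 36.45
position: [0.4646, -0.3645, 0.0088]
ee_rot: [-0.165, 0.725, 0.123, 0.657]
ft_force: [1.0, 0.5, 1.2]
grip_width: 0.575
```

>>> play_rows --increments "0 0 0 0;0 0 0 0;0 0 0 0;0 0 0 0;0 0 0 0;0 0 0 0" --hand 1 --squeeze 30

```text
clock: 37.05
position: [0.4664, -0.3644, 0.0099]
ee_rot: [-0.166, 0.724, 0.122, 0.658]
ft_force: [-0.9, 0.9, 3.5]
grip_width: 0.379
```

```bash
python3 - <<'E'
from h import *
o,R=st()
c=snap('side','d18.png');crop(c['img'],350,110,110,80,7,'d18c.png')
E
```

```text
t 37.05 p [ 0.4664 -0.3644  0.0099] jaw yaw 23.47 x [-0.078 -0.079 -0.994] F [-0.9  0.9  3.5] w 0.379
```

View pics/d18c.png

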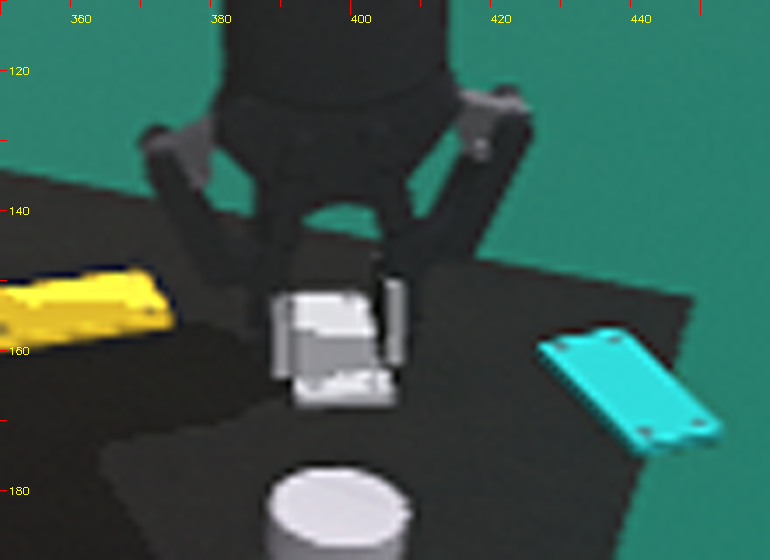

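>>> play_rows --increments "-0.005 0 0 0;-0.01 0 0 0;-0.02 0 0 0;-0.025 0 0 0;-0.025 0 0 0;-0.02 0 0 0;0 0 0 0" --squeeze 45

```text
clock: 37.8
position: [0.4737, -0.3548, 0.1196]
ee_rot: [-0.165, 0.725, 0.123, 0.657]
ft_force: [0.1, 0.1, 0.3]
grip_width: 0.37
```

```bash
python3 -c "
from h import *
import pickle
need([.5787,.2175,.12],-7)
o=get_obs();c=snap('wrist','w19.png');pickle.dump((o,c),open('w19.pkl','wb'))
crop(c['img'],240,190,160,185,4,'w19c.png')
"
```

```text
t 37.8 p [ 0.4737 -0.3548  0.1196] jaw yaw 23.45 x [-0.081 -0.078 -0.994] F [0.1 0.1 0.3] w 0.37
shift [-0.0535  0.4815  0.3222] turn 0.5315
```

View pics/w19c.png

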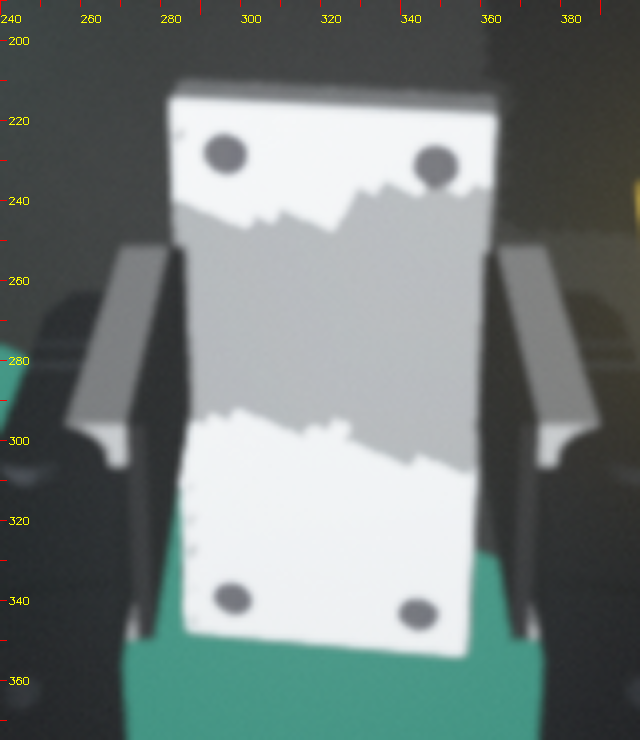

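>>> play_rows --increments "-0.004 0.022 0.015 0;-0.004 0.024 0.016 0;-0.004 0.024 0.016 0;-0.004 0.024 0.016 0;-0.004 0.024 0.016 0;-0.004 0.024 0.016 0;-0.004 0.024 0.016 0;-0.004 0.024 0.016 0;-0.004 0.024 0.016 0;-0.004 0.024 0.016 0;-0.004 0.024 0.016 0;-0.004 0.024 0.016 0;-0.004 0.024 0.016 0;-0.004 0.024 0.016 0;-0.004 0.024 0.016 0;-0.004 0.024 0.016 0;-0.004 0.024 0.016 0;-0.004 0.024 0.016 0;-0.004 0.024 0.016 0;-0.004 0.02 0.015 0"

```text
clock: 39.85
position: [0.5699, 0.2262, 0.121]
ee_rot: [-0.16, 0.738, 0.121, 0.644]
ft_force: [0.5, -0.0, -0.6]
grip_width: 0.367
```

>>> play_rows --increments "0 0 0 0.08;0 0 0 0.09;0 0 0 0.09;0 0 0 0.09;0 0 0 0.09;0 0 0 0.08;0 0 0 0"

```text
clock: 40.55
position: [0.5644, 0.2295, 0.1101]
ee_rot: [0.013, 0.749, -0.08, 0.658]
ft_force: [0.6, -0.0, -0.5]
grip_width: 0.367
```

```bash
python3 -c "
from meas import *
import pickle
o,c=pickle.load(open('w19.pkl','rb'));h=heldcam(c)
for u in [(323,216.3),(321.5,350.8)]: print(rayx(h,u,.004).round(4))
need([.5787,.2175,.06],-7)
o,R=st();c=snap('wrist','w20.png');pickle.dump((o,c),open('w20.pkl','wb'));w=wcam(c,o)
"
```

```text
[0.004  0.0262 0.0006]
[ 0.004  -0.0409 -0.0001]
t 40.55 p [0.5644 0.2295 0.1101] jaw yaw -7.95 x [-0.134 -0.086 -0.987] F [ 0.6 -0.  -0.5] w 0.367
shift [ 0.0486 -0.0049  0.0218] turn -0.0167
t 40.55 p [0.5644 0.2295 0.1101] jaw yaw -7.95 x [-0.134 -0.086 -0.987] F [ 0.6 -0.  -0.5] w 0.367
```

View pics/w20.png

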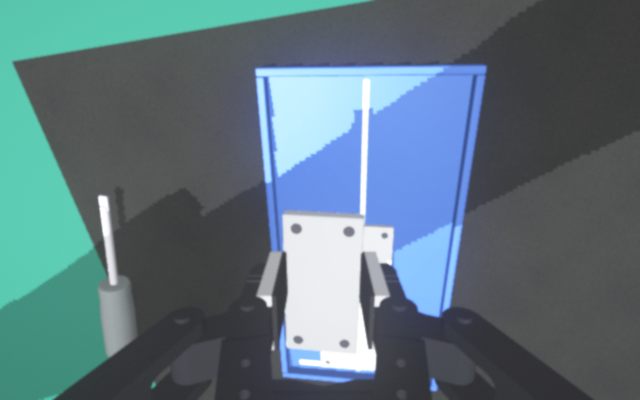

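>>> play_rows --increments "0.01 0 0.006 -0.016;0.015 0 0.007 0;0.015 0 0.006 0;0.014 -0.001 0.006 0;0.012 0 0 0;0.008 0 0 0;0 0 0 0"

```text
clock: 41.3
position: [0.5786, 0.2163, 0.0234]
ee_rot: [0.004, 0.751, -0.072, 0.656]
ft_force: [0.2, 0.3, 0.2]
grip_width: 0.372
```

```bash
python3 -c "
from meas import *
need([.5782,.2183,.0213],-7)
o,R=st();c=snap('wrist','w21.png')
crop(c['img'],220,60,200,170,4,'w21c.png')
d=snap('side','d21.png');crop(d['img'],170,220,160,130,5,'d21c.png')
"
```

```text
t 41.3 p [0.5786 0.2163 0.0234] jaw yaw -6.52 x [-0.139 -0.088 -0.986] F [0.2 0.3 0.2] w 0.372
shift [ 0.002   0.0021 -0.0003] turn 0.0084
t 41.3 p [0.5786 0.2163 0.0234] jaw yaw -6.52 x [-0.139 -0.088 -0.986] F [0.2 0.3 0.2] w 0.372
```

View pics/w21c.png

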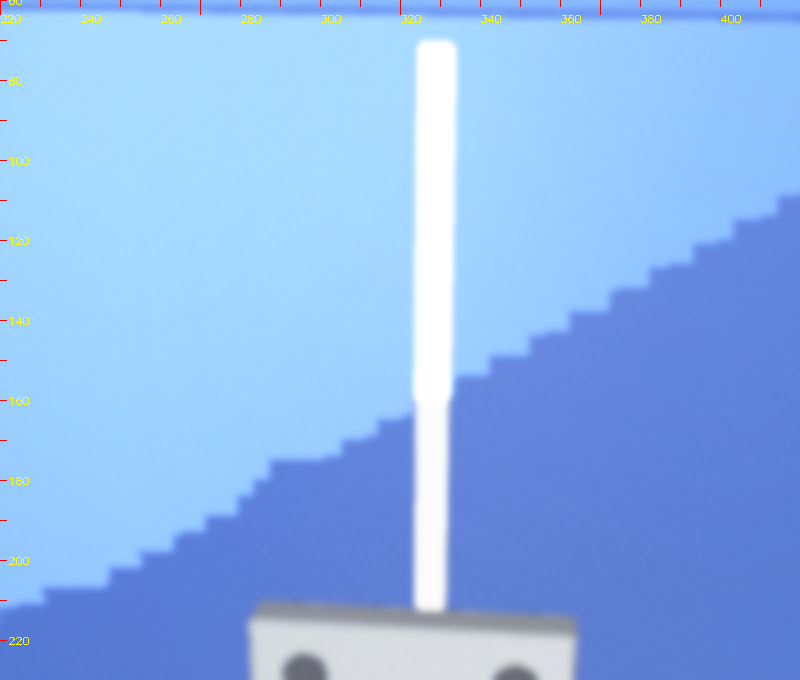

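View pics/d21c.png

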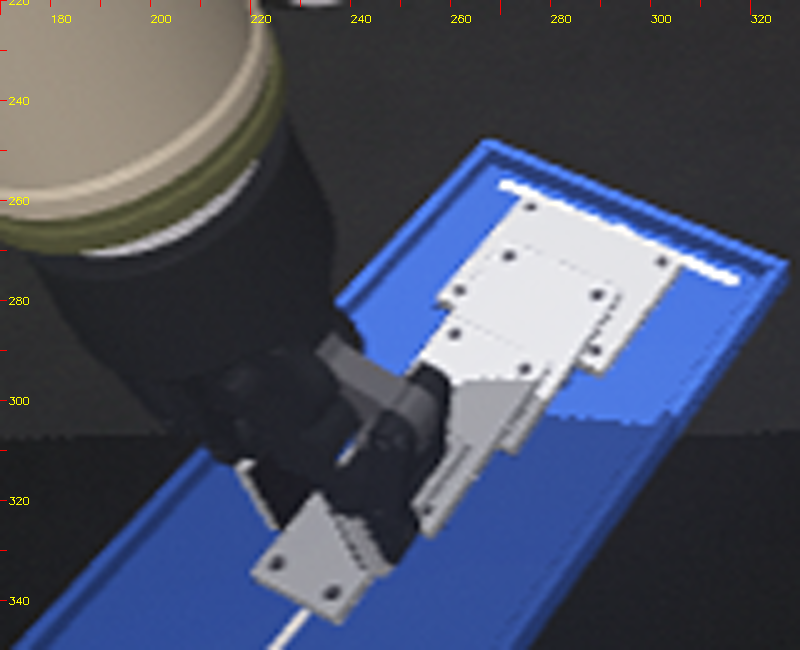

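```bash
python3 -c "
from meas import *
o,R=st();c=camera('wrist');w=wcam(c,o);h=heldcam(c);d=camera('side')
print('line wrist',tf(w,(327.3,210),.004),tf(w,(329,72),.004))
for u in [(282.5,214.5),(364,218.5)]:
  X=R@rayx(h,u,.004)+o['position'];v=X[:2]-T0;print('plate front wrist',X.round(4),(v@ux).round(4),(v@uy).round(4))
k=lambda x,y:(170+x/5,220+y/5)
for z in (.014,.017): print('side front top',tf(d,k(250,572),z),tf(d,k(336,618),z))
print('side line',tf(d,k(305,615),.004),tf(d,k(275,650),.004))
"
```

```text
t 41.4 p [0.5794 0.217  0.025 ] jaw yaw -6.5 x [-0.137 -0.087 -0.987] F [-0.1  1.  -0.4] w 0.375
line wrist [ 0.1184 -0.001 ] [ 0.1772 -0.0009]
plate front wrist [0.5662 0.2455 0.0202] 0.123 0.0157
plate front wrist [0.599  0.24   0.0162] 0.1215 -0.0175
side front top [ 0.1217 -0.017 ] [0.1212 0.0168]
side front top [ 0.123  -0.0153] [0.1225 0.0184]
side line [0.1209 0.0024] [0.1348 0.002 ]
```

>>> play_rows --increments "0.003 0.001 0 0;0.002 0 0 0;0.001 0 0 0;0 0 0 0"

```text
clock: 41.9
position: [0.5803, 0.2188, 0.0215]
ee_rot: [0.005, 0.749, -0.07, 0.659]
ft_force: [0.8, -0.9, -0.1]
grip_width: 0.373
```

>>> play_rows --increments "0.002 -0.0015 -0.0012 0;0.001 0 0 0;0 0 0 0"

```text
clock: 42.2
position: [0.579, 0.2176, 0.0198]
ee_rot: [0.005, 0.749, -0.07, 0.659]
ft_force: [-1.3, -0.3, 3.4]
grip_width: 0.369
```

>>> play_rows --increments "0 0 0 0;0 0 0 0;0 0 0 0;0 0 0 0;0 0 0 0" --hand -0.1

```text
clock: 42.7
position: [0.5786, 0.2171, 0.019]
ee_rot: [0.005, 0.749, -0.07, 0.659]
ft_force: [-0.3, -0.3, -0.2]
grip_width: 0.549
```

>>> play_rows --increments "-0.01 0 0 0;-0.02 0 0 0;-0.025 0 0 0;-0.025 0 0 0;-0.03 0 0 0;-0.03 0 0 0;0 0 0 0"

```text
clock: 43.4
position: [0.5977, 0.2293, 0.1662]
ee_rot: [0.005, 0.749, -0.07, 0.659]
ft_force: [0.9, 0.2, 0.2]
grip_width: 0.545
```

```bash
python3 -c "
from h import *
import pickle
o,R=st();w=snap('wrist','w22.png');pickle.dump((o,w),open('w22.pkl','wb'))
crop(w['img'],250,120,150,170,4,'w22c.png')
d=snap('side','d22.png');crop(d['img'],170,240,160,130,5,'d22c.png')
snap('scene','s22.png')
"
```

```text
t 43.4 p [0.5977 0.2293 0.1662] jaw yaw -6.44 x [-0.132 -0.085 -0.988] F [0.9 0.2 0.2] w 0.545
```

View pics/d22c.png

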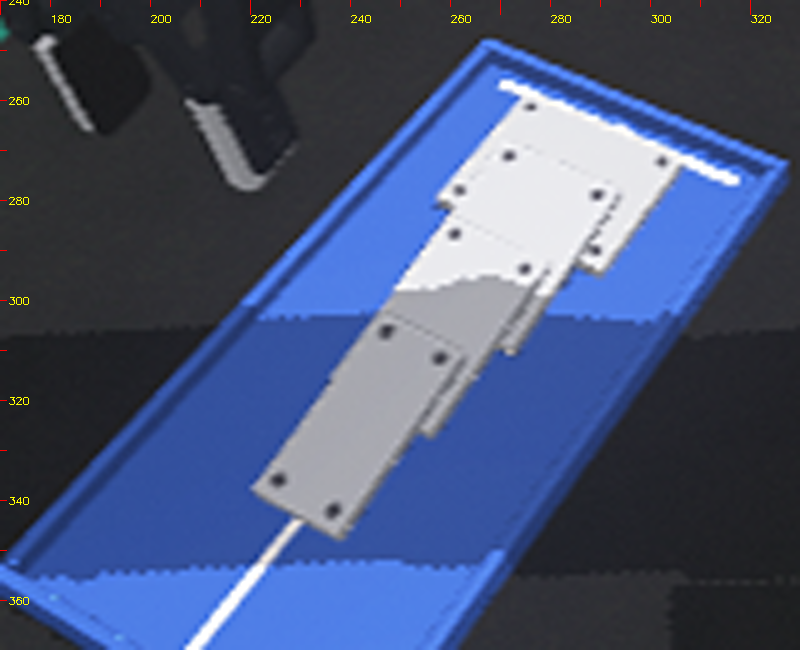

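View pics/w22c.png

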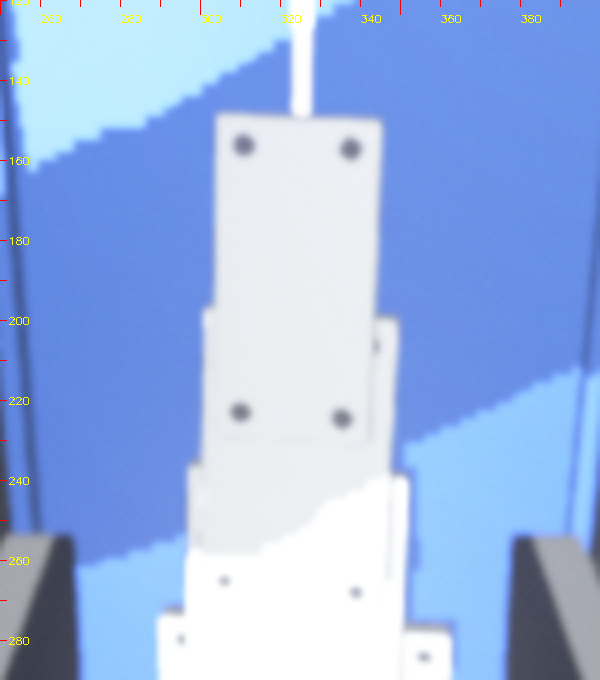

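View pics/s22.png

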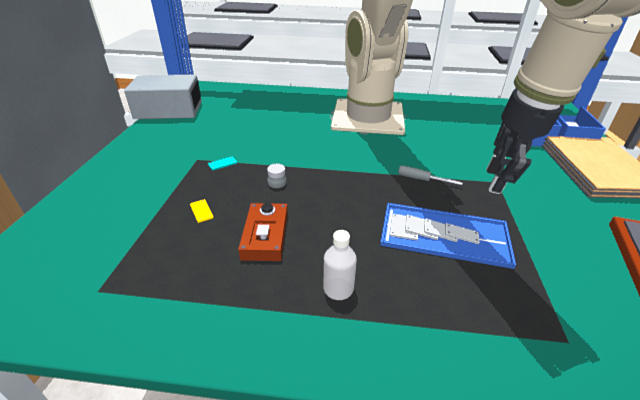

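```bash
python3 -c "
from meas import *
import pickle
o,c=pickle.load(open('w22.pkl','rb'));w=wcam(c,o)
q=lambda x,y:(250+x/4,120+y/4)
print('p34 front',tf(w,q(216,114),.0099),tf(w,q(382,120),.0099),'p42 front',tf(w,q(204,310),.0099),tf(w,q(398,320),.0099),'line',tf(w,q(302,100),.004))
print(workorder.hand_in())
"
```

```text
p34 front [0.1225 0.0162] [ 0.1227 -0.0177] p42 front [0.0788 0.0194] [ 0.079  -0.0225] line [ 0.1246 -0.0008]
the job is handed in; nothing more can be done
None
```

The three plates are laid in the tray as one shingled row along the white centre line, in order 58, 50, 42, 34, and the job is handed in. I pressed the nest key until it stopped at about 33 N. The picture then showed plate 42 lifted out of its pocket.

**Overlaps, measured from the pictures:**

| Joint | Overlap |
|---|---|
| 50 on 58 | about 28–29 mm |
| 42 on 50 | about 30 mm |
| 34 on 42 | about 26 mm |

**Lateral position:** the front of each plate I laid sits within about 1 mm of the line in the wrist camera, with less than about 1° of yaw. The fixed cameras differ from the wrist camera by 1–2 mm.

**Front ends:** in the pictures each front end looks down on the tray floor. I did not measure their height.

**Rest of the scene:** the last pictures show the bottle, tin, screwdriver and the two look-alikes where they were. The gripper was clear of everything at hand-in, and the clock read about 43 s.

**What went less well:**
- Fast moves tilted the tool several degrees, up to about 9° by the last placing. I corrected the tilt once, by taking the arm up against its joint-range limit, and later worked around it with slower moves.
- I saw no sign of a joint passing its range or speed limit, but I did not check for that separately.

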